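# Seat a plaster core in the V-block jig and bolt it in

## Task

Stand the round plaster core with the blue band upright on the bed of the V-block jig and push it into the V until it bears on both steel faces at once, pressing only gently because plaster chips. Then slide the red-knobbed keeper bolt fully across behind it and let go, leaving the core seated against both faces and the cup, the jar and the flat plaster disc beside the jig where they were.

Things in the scene. Friction and masses are not known exactly. Their poses are not given: they have to be found in the camera images.
- core_center (a point): Centre (half-way up, on the axis) of the loose plaster core: a solid off-white cylinder standing upright, 56 mm diameter, 70 mm tall, about 0.25 kg (0.17 to 0.35), with a blue band round it near the top. It starts on the bench to the left or right of the jig. Plaster chips: neither steel face may press on it with more than 15 N.
- jig: Fixed V-block jig. Origin on the bench top; x from the V's open mouth to its apex, y left, z up. Grey bed 14 mm thick, x -100 to +100, y -85 to +165 mm. Two upright steel faces, 50 mm tall above the bed, form a 90 degree V about y = 0, open to -x; apex at x = 59.6 mm, faces run 6 to 54 mm from it. Bed free for setting down at x -100 to -30, |y| < 65 mm.
- seat (a point): Where the core's centre is when it stands on the bed touching both faces: jig x 20, y 0, z 49 mm. Axes as the jig's. The core then touches each face 28 mm from the apex. Bed and faces are waxed ground steel (friction about 0.35): a core pushed askew or pressed down on the bed can stick on one face only; it is seated when a push of 5 N or more is answered straight back, with no sideways force.
- face_left: Left steel face of the V (on the jig's +y side). Origin at the bed's top, on the face, where a seated core touches it; its y axis is the face's normal, towards the core; its x axis runs along the face out of the V.
- face_right: Right steel face of the V (on the jig's -y side). Origin at the bed's top, on the face, where a seated core touches it; its -y axis is the face's normal, towards the core; its x axis runs along the face out of the V.
- keeper (a joint): Brass keeper bolt's travel, m: 0 to 0.01 (drawn back) at the start, 0.060 across at its stop. Slides to jig -y on the line jig x = -17 mm, about 2 N friction, stays where left. Bar 12 mm thick, top 14 mm above the bed; tip at jig y = 42 mm minus travel; across, it is 3 mm behind a seated core. Guide bridge at jig y 54 to 70 mm, x -29 to -5 mm, 20 mm tall.
- keeper_knob (a point): Grip point on the upright red knob of the keeper bolt: a round post 16 mm in diameter, its top 62 mm above the bed, this point on its axis 46 mm above the bed; at jig y = +142 mm minus the joint value. It can be pinched from above.
- cup: Bystander: empty terracotta cup, 68 mm wide, 80 mm tall, standing on the other side of the jig from the core. Origin under its centre.
- jar: Bystander: blue ceramic jar with white lid, 70 mm wide, 75 mm tall. Origin under its centre.
- lid_disc: Bystander: flat plaster disc, 100 mm wide, 16 mm thick. Origin under its centre.
Things that resemble listed ones, but are neither listed nor needed, are in the scene too. Leave any yellow look-alike of the part that bears core_center alone.

How it is judged:
On the way, in this order (a step that is already met when the one before it is completed fails the run):
1. with the keeper bolt still drawn back, the upright core stands on the bed and bears on both faces of the V at once (over 2 N on each), its centre within 2.5 mm of the seat (contact force between core and face_left above 2 N and contact force between core and face_right above 2 N and distance between core_center and seat below 0.0025 m and angle between core_center's own z axis and vertical below 0.06 rad and value of joint keeper below 0.02 m), for 0.2 s.
2. the keeper bolt is fully across behind the core (value of joint keeper above 0.056 m and horizontal distance between core_center and seat below 0.0025 m), for 0.1 s.
At the end, for the whole second after the job is handed in: The core stands upright (within 0.05 rad) at rest on the bed, its centre within 2.5 mm of the seat position against both faces, and the keeper bolt is across (over 56 of its 60 mm) (distance between core_center and seat below 0.0025 m and angle between core_center's own z axis and vertical below 0.05 rad and value of joint keeper above 0.056 m and linear speed of core below 0.01 m/s); the robot touches nothing.
It fails at once if a steel face presses on the plaster core with more than 15 N (contact force between core and face_left above 15 N or contact force between core and face_right above 15 N).
It fails at once if the cup, the jar or the flat disc is moved by more than 30 mm (distance of any of cup, jar, lid_disc from where it was at the start of the episode above 0.03 m).
It also fails if it takes over 72 s, if anything falls off the work surface, if the arm or the gripper's body presses on something with over 40 N, if the wrist force passes 120 N, or if a joint passes its speed limit or range.

## Robot

A 7-joint arm with a two-finger parallel gripper is mounted at the origin on the work surface. World frame = base frame: x ahead of the robot, y to its left, z up, the work surface at z = 0. Lengths are in m, angles in rad, forces in N, time in s.
With the tool pointing down it reaches from about 0.425 to 0.925 m from the base axis. Payload 6.8 kg.
Tool frame: the origin (TCP) lies at the very end of the fingers, on their centre line; the grasp point (between the pads) lies r.grasp_offset behind it (r.grasp_offset is the distance from the TCP to the grasp point, in m); z points along the fingers, y is the direction in which the jaws open and shut (so a half turn about z gives the same grasp; the last joint's range is limited). The gripper opens to 85 mm and grips with 20 to 120 N. Pads are 22 mm wide; open, the fingers measure 114 mm over their backs; the gripper's body (76 mm by 85 mm) begins 54 mm behind the grasp point. The pads swing forward as they close: fully open they stand 13 mm farther back than shut.
Start: joints at [-1.22, 0.477, 0.022, 1.555, -0.011, 1.109, -0.083], TCP at [0.299, 0.605, 0.194] pointing down, gripper open.
Joint ranges: [-2.96, 2.96], [-0.34, 2.1], [-1.41, 1.46], [0.24, 2.44], [-1.37, 4.51], [0.17, 1.92], [-2.96, 2.96]. Speed limits (rad/s): [2.39, 2.39, 3.14, 3.14, 3.14, 3.14, 3.14].

## Interface

Orientations are given as a rotation vector (axis times angle).
In Python, from bench import r gives the robot as it stands.
- The arm moves only by the shell command python3 -m jog 'ROWS' [FORCE]. ROWS is JSON, one flat list of numbers, 7 for each row, row after row: the turn, a rotation vector about the tool's x, y, z normalised to -1 to 1, where 1 is 180 degrees, then the shift along the tool's x, y, z normalised to -1 to 1, where 1 is 200 mm, then the opening, from 0 (shut) to 1 (fully open). In form: [wx, wy, wz, x, y, z, hand, wx, wy, wz, x, y, z, hand, ...]. A call has 1 to 12 rows; each row is the pose to reach, as a shift and turn from the pose measured when the call began, along the tool's axes at that moment, turning the shorter way round; what a row does not reach only later rows make up. A row lasts 1/10 s, in which the tool goes at most 50 mm and 8.59 degrees, less where a joint would pass 70% of its speed; a pose out of reach is approached as far as the arm can. A call with a number of a shift or a turn outside -1 to 1 is refused whole. A call with a gripper value outside its range is refused whole. The fingers move at their own pace and stop on an object; FORCE is the grip in N (left out, the last holds). Time passes only in rows, so rows that repeat a pose let the fingers close. It gives the time, the measured TCP pose, the force and the opening at its end, in the units of the state.
- r.get_obs(): the state, without advancing time (a new reading comes with each control period).
- r.grab_frame(name): name is "scene" or "top"; returns the picture (420x560x3 uint8, red, green, blue); there is no depth.
- r.calibration(name): a dict with "K" (3x3 intrinsics, pixels), "origin" and "rotation" of the camera in the world. Camera axes: x right, y up, looking along -z (the intrinsics and any distortion apply to the point x, -y, -z); pixel columns grow to the right and rows downward; lengths in m; the calibration is good to about 2 mm. A picture is of the moment at which its call begins. calibration takes no time and is no camera call.
- r.hand_in(): hands the job in, once; it reports no verdict.
The state is a dict: "clock": time; "joints": joint angles; "qvel": joint speeds; "tau": joint torques, N m; "tcp_pos": TCP position; "orientation": TCP orientation; "contact_force": force on the tool from outside, world axes, zero at the start; "moment": the same for the moment, N m; "grip_width": finger opening in m.
Only numpy, scipy, OpenCV 4.12 (cv2) and the standard library are available. Lean on these libraries where they do the work, as an engineer would, in place of code of your own. Each camera call takes 0.05 s, during which the arm holds its last target.

## Working session

There is one attempt and no reset: what is moved stays moved. The work goes in short steps, Python scripts to look and compute and a shell command to move; the robot and the scene stay as the last step left them, time stands still between calls to the robot, and variables do not carry over. Pictures are saved under pics/ and viewed, and the job is handed in when it is done.

```bash
ls; mkdir -p pics
python3 - <<'E'
from bench import r
import cv2,numpy as np
np.set_printoptions(precision=4,suppress=True)
print(r.get_obs(), r.grasp_offset)
for n in("scene","top"):
    im=r.grab_frame(n); cv2.imwrite(f"pics/{n}0.png",im[:,:,::-1]); print(n,r.calibration(n))
E
```

```text
pics
{'clock': 0.0, 'joints': array([-1.2201,  0.4778,  0.0223,  1.5565, -0.0115,  1.1093, -0.0831]), 'qvel': array([ 0.0011,  0.001 ,  0.001 ,  0.0005,  0.0002,  0.0013, -0.0012]), 'tau': array([  0.0009, -59.6456,   1.608 , -28.1196,   0.0123,   0.0094,
        -0.0001]), 'tcp_pos': array([0.2987, 0.6046, 0.1929]), 'orientation': array([-0.7143, -3.059 ,  0.0028]), 'contact_force': array([ 0.23  , -0.3206, -0.3875]), 'moment': array([-0.0207, -0.0038,  0.0049]), 'grip_width': 0.08548777580964563} 0.0187
scene {'K': array([[439.4373,   0.    , 274.1478],
       [  0.    , 439.4373, 204.2977],
       [  0.    ,   0.    ,   1.    ]]), 'origin': array([1.0964, 0.4755, 1.1438]), 'rotation': array([0.3072, 0.7379, 2.2243])}
top {'K': array([[519.5625,   0.    , 279.1396],
       [  0.    , 519.5625, 209.7256],
       [  0.    ,   0.    ,   1.    ]]), 'origin': array([ 0.3654, -0.0582,  1.3501]), 'rotation': array([ 0.0861, -0.0928, -1.5474])}
```

View pics/scene0.png

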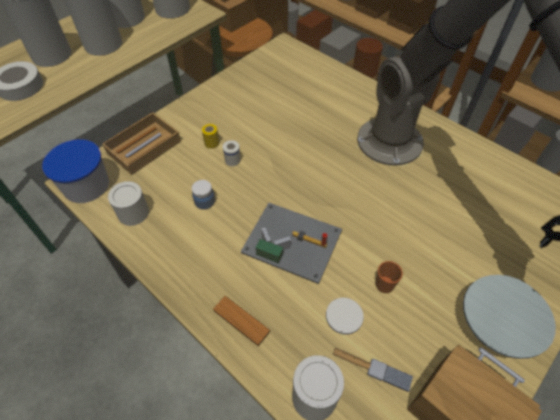

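View pics/top0.png

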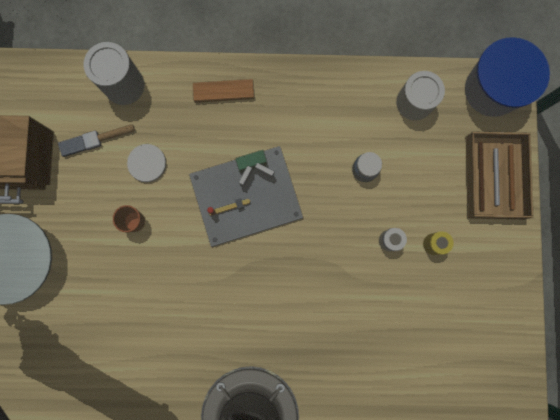

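Run:
```python
import cv2,numpy as np
a=cv2.imread("pics/scene0.png");b=cv2.imread("pics/top0.png")
A=cv2.resize(a[115:215,170:270],(400,400),interpolation=cv2.INTER_CUBIC)
B=cv2.resize(b[140:260,340:460],(400,400),interpolation=cv2.INTER_CUBIC)
cv2.imwrite("pics/crop1.png",np.hstack([A,B]))
A=cv2.resize(a[195:290,235:350],(460,380),interpolation=cv2.INTER_CUBIC)
B=cv2.resize(b[140:250,180:310],(449,380),interpolation=cv2.INTER_CUBIC)
cv2.imwrite("pics/crop2.png",np.hstack([A[:,:400],B[:,:400]]))
cv2.imwrite("pics/crop2.png",cv2.resize(np.hstack([A,B]),(800,334)))
```

```text
(no output)
```

View pics/crop1.png

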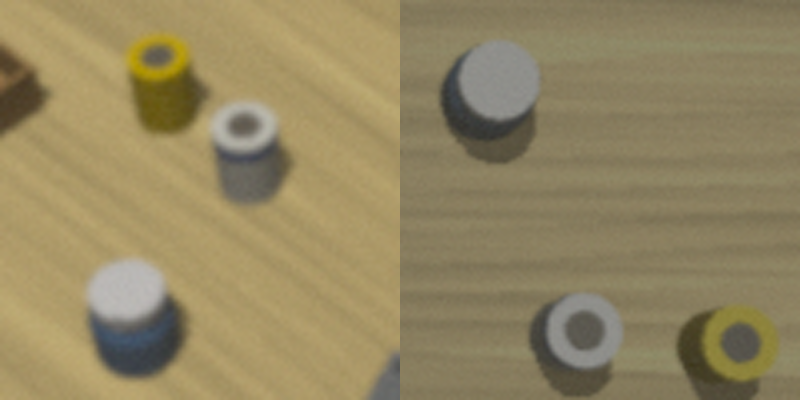

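View pics/crop2.png

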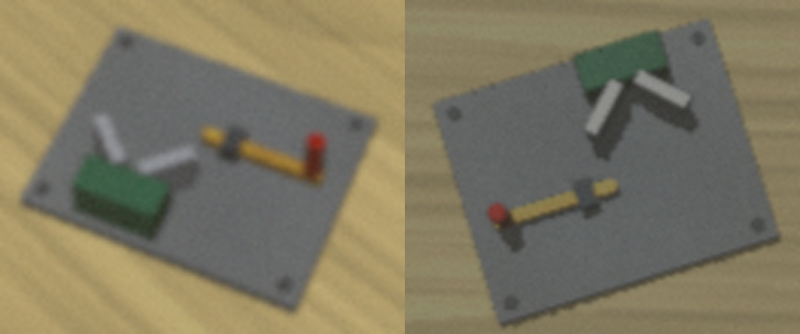

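Candidates:

| Object | Top pixel | Scene pixel | Verdict |
|---|---|---|---|
| Off-white cylinder with blue band | (395,240) | (232,153) | The core |
| Jar, all-blue body with white lid | (368,167) | (203,194) | Bystander |
| Yellow look-alike | (441,243) | (210,135) | Leave alone |
| Large grey-white pots | (424,92), (108,65) | – | Too large |

The close crop confirms the blue band near the top of the first. Next I'll measure the core and jig.

```bash
cat > h.py <<'E'
import cv2,numpy as np
from bench import r
from scipy.spatial.transform import Rotation as R
np.set_printoptions(precision=4,suppress=True)
def ray(n,p):
    c=r.calibration(n);K=np.array(c["K"])
    d=np.linalg.inv(K)@np.array([p[0],p[1],1.0]); d=np.array([d[0],-d[1],-d[2]])
    return np.array(c["origin"]),R.from_rotvec(c["rotation"]).as_matrix()@d
def plane(n,p,z):
    o,d=ray(n,p); return o+d*(z-o[2])/d[2]
def tri(ps):
    A=np.zeros((3,3));b=np.zeros(3);L=[]
    for n,p in ps.items():
        o,d=ray(n,p);d=d/np.linalg.norm(d);M=np.eye(3)-np.outer(d,d);A+=M;b+=M@o;L.append((o,M))
    x=np.linalg.solve(A,b); return x,[np.linalg.norm(M@(x-o))*1000 for o,M in L]
def proj(n,X):
    c=r.calibration(n);q=R.from_rotvec(c["rotation"]).as_matrix().T@(np.array(X)-c["origin"])
    q=np.array(c["K"])@np.array([q[0],-q[1],-q[2]]);return q[:2]/q[2]
def blob(mask,box,fill=True):
    x0,y0,x1,y1=box;m=np.zeros_like(mask);m[y0:y1,x0:x1]=mask[y0:y1,x0:x1]
    cs,_=cv2.findContours(m,cv2.RETR_EXTERNAL,cv2.CHAIN_APPROX_NONE)
    c=max(cs,key=cv2.contourArea);return c
E
python3 - <<'E'
from h import *
a=cv2.imread("pics/scene0.png");b=cv2.imread("pics/top0.png")
ha,hb=cv2.cvtColor(a,cv2.COLOR_BGR2HSV),cv2.cvtColor(b,cv2.COLOR_BGR2HSV)
print("core top cross",[tuple(hb[240,x]) for x in range(378,412,2)])
print("core scene col",[tuple(ha[y,232]) for y in range(138,168,2)])
print("bed top",hb[175,210],hb[225,240],"scene",ha[220,290],ha[260,300], "wood",hb[140,300],ha[300,250])
print("knob",hb[211,211],ha[240,324])
E
```

```text
core top cross [(np.uint8(22), np.uint8(71), np.uint8(115)), (np.uint8(23), np.uint8(41), np.uint8(75)), (np.uint8(26), np.uint8(26), np.uint8(69)), (np.uint8(30), np.uint8(9), np.uint8(120)), (np.uint8(30), np.uint8(7), np.uint8(142)), (np.uint8(30), np.uint8(11), np.uint8(142)), (np.uint8(21), np.uint8(26), np.uint8(97)), (np.uint8(20), np.uint8(33), np.uint8(94)), (np.uint8(22), np.uint8(31), np.uint8(91)), (np.uint8(25), np.uint8(35), np.uint8(88)), (np.uint8(24), np.uint8(28), np.uint8(92)), (np.uint8(22), np.uint8(28), np.uint8(102)), (np.uint8(24), np.uint8(9), np.uint8(142)), (np.uint8(36), np.uint8(9), np.uint8(145)), (np.uint8(25), np.uint8(24), np.uint8(140)), (np.uint8(21), np.uint8(76), np.uint8(135)), (np.uint8(22), np.uint8(79), np.uint8(135))]
core scene col [(np.uint8(21), np.uint8(96), np.uint8(172)), (np.uint8(21), np.uint8(60), np.uint8(178)), (np.uint8(19), np.uint8(21), np.uint8(170)), (np.uint8(21), np.uint8(31), np.uint8(117)), (np.uint8(20), np.uint8(46), np.uint8(100)), (np.uint8(22), np.uint8(31), np.uint8(124)), (np.uint8(21), np.uint8(21), np.uint8(169)), (np.uint8(23), np.uint8(17), np.uint8(137)), (np.uint8(125), np.uint8(33), np.uint8(85)), (np.uint8(26), np.uint8(19), np.uint8(95)), (np.uint8(20), np.uint8(29), np.uint8(105)), (np.uint8(21), np.uint8(34), np.uint8(105)), (np.uint8(22), np.uint8(36), np.uint8(106)), (np.uint8(22), np.uint8(34), np.uint8(112)), (np.uint8(21), np.uint8(80), np.uint8(143))]
bed top [ 60   5 102] [ 90   8 101] scene [ 90   5 108] [ 75   5 107] wood [ 23  81 139] [ 22 103 168]
knob [  3 149 116] [  7 180  82]
```

Run:
```python
from h import *
a=cv2.imread("pics/scene0.png");b=cv2.imread("pics/top0.png")
ha,hb=cv2.cvtColor(a,cv2.COLOR_BGR2HSV),cv2.cvtColor(b,cv2.COLOR_BGR2HSV)
mt=((hb[...,1]<48)&(hb[...,2]>112)).astype(np.uint8)*255
ms=((ha[...,1]<58)&(ha[...,2]>132)).astype(np.uint8)*255
et=cv2.fitEllipse(blob(mt,(380,222,412,260)));es=cv2.fitEllipse(blob(ms,(218,135,246,162)))
print(et,es)
x,e=tri({"top":et[0],"scene":es[0]});print("core top",x,e)
print(plane("top",et[0],.07),plane("scene",es[0],.07))
# bed
quads={}
for n,h,box in(("top",hb,(180,140,312,252)),("scene",ha,(235,195,350,285))):
    m=((h[...,1]<45)).astype(np.uint8)*255
    m=cv2.morphologyEx(m,cv2.MORPH_CLOSE,np.ones((9,9)))
    m=cv2.morphologyEx(m,cv2.MORPH_OPEN,np.ones((9,9)))
    c=blob(m,box); hull=cv2.convexHull(c)
    rr=cv2.approxPolyN(hull,4,ensure_convex=True).reshape(-1,2) if hasattr(cv2,"approxPolyN") else cv2.minAreaRect(c)
    print(n,cv2.contourArea(c),rr.tolist())
    quads[n]=rr.astype(float)
    for p in quads[n]: print(plane(n,p,.014))
# bolts (4 corner dark) and knob
for n,h,box in(("top",hb,(200,200,222,220)),("scene",ha,(315,228,335,250))):
    m=(((h[...,0]<10)|(h[...,0]>172))&(h[...,1]>110)).astype(np.uint8)*255
    c=blob(m,box);print(n,cv2.minEnclosingCircle(c),cv2.boundingRect(c),cv2.fitEllipse(c))
```

```text
((395.16802978515625, 238.55966186523438), (21.367250442504883, 22.349674224853516), 132.29095458984375) ((230.37548828125, 146.2244415283203), (11.521719932556152, 15.929228782653809), 83.50679016113281)
core top [ 0.4468 -0.3495  0.0703] [np.float64(0.3057201639177467), np.float64(0.3057201639177417)]
[ 0.447  -0.3498  0.07  ] [ 0.4465 -0.3494  0.07  ]
top 6847.0 [[303, 218], [211, 247], [188, 173], [280, 145]]
[ 0.4986 -0.1244  0.014 ]
[0.4187 0.1105 0.014 ]
[0.6099 0.1773 0.014 ]
[ 0.6899 -0.0609  0.014 ]
scene 3948.5 [[341, 228], [318, 283], [240, 251], [268, 202]]
[0.4212 0.1094 0.014 ]
[0.6119 0.1763 0.014 ]
[ 0.6888 -0.0599  0.014 ]
[ 0.501 -0.124  0.014]
top ((210.5, 209.5), 2.9155757427215576) (208, 207, 6, 6) ((210.31568908691406, 209.8415985107422), (4.7027692794799805, 5.505847930908203), 126.52583312988281)
scene ((324.0, 238.0), 5.099119663238525) (322, 233, 5, 11) ((323.92864990234375, 237.7213134765625), (3.9903273582458496, 11.425908088684082), 5.071290969848633)
```

Run:
```python
from h import *
o=r.get_obs();print(R.from_rotvec(o["orientation"]).as_matrix())
a=cv2.imread("pics/scene0.png");b=cv2.imread("pics/top0.png")
ha,hb=cv2.cvtColor(a,cv2.COLOR_BGR2HSV),cv2.cvtColor(b,cv2.COLOR_BGR2HSV)
# bed edges: subpixel line fits using saturation threshold, contour points near each quad side
for n,h,box in(("top",hb,(180,140,312,252)),("scene",ha,(235,195,350,290))):
    s=cv2.resize(cv2.GaussianBlur(h[...,1],(3,3),0),None,fx=4,fy=4,interpolation=cv2.INTER_LINEAR)
    m=(s<42).astype(np.uint8)*255
    m=cv2.morphologyEx(m,cv2.MORPH_CLOSE,np.ones((41,41)));m=cv2.morphologyEx(m,cv2.MORPH_OPEN,np.ones((41,41)))
    c=blob(m,[4*v for v in box]).reshape(-1,2); q=cv2.approxPolyN(cv2.convexHull(c),4,ensure_convex=True).reshape(-1,2).astype(float)
    L=[]
    for i in range(4):
        p0,p1=q[i],q[(i+1)%4];d=(p1-p0);l=np.linalg.norm(d);d/=l
        t=(c-p0)@d;off=np.abs((c-p0)@[-d[1],d[0]])
        k=c[(t>.12*l)&(t<.88*l)&(off<6)]
        W=np.array([plane(n,(p+.5)/4-.5,.014)[:2] for p in k])
        vx,vy,x,y=cv2.fitLine(W.astype(np.float32),cv2.DIST_HUBER,0,1e-4,1e-4).ravel()
        L.append((np.array([x,y]),np.array([vx,vy])))
        print(n,len(k),"mid",(x,y),"ang",np.degrees(np.arctan2(vy,vx))%180)
    P=[]
    for i in range(4):
        (x1,d1),(x2,d2)=L[i-1],L[i]
        tt=np.linalg.solve(np.array([d1,-d2]).T,x2-x1);P.append(x1+tt[0]*d1)
    print(np.array(P),"centre",np.mean(P,0))
# steel faces top (light) 
for n,h,box in(("top",hb,(235,160,280,192)),("scene",ha,(255,225,300,252))):
    m=((h[...,1]<25)&(h[...,2]>125)).astype(np.uint8)*255
    k=np.zeros_like(m);x0,y0,x1,y1=box;k[y0:y1,x0:x1]=m[y0:y1,x0:x1]
    for c in cv2.findContours(k,cv2.RETR_EXTERNAL,cv2.CHAIN_APPROX_NONE)[0]:
        if cv2.contourArea(c)>8:
            rr=cv2.minAreaRect(c);bp=cv2.boxPoints(rr)
            print(n,rr);print(np.array([plane(n,p,.064)[:2] for p in bp]))
```

```text
[[-0.8966  0.4428 -0.0006]
 [ 0.4428  0.8966 -0.0014]
 [-0.0001 -0.0016 -1.    ]]
top 281 mid (np.float32(0.45922524), np.float32(-0.0056037535)) ang 108.66003
top 224 mid (np.float32(0.5137297), np.float32(0.14321001)) ang 18.92932
top 148 mid (np.float32(0.6449446), np.float32(0.067675695)) ang 108.68261
top 221 mid (np.float32(0.5932766), np.float32(-0.0919508)) ang 18.741724
[[ 0.4992 -0.1239]
 [ 0.4198  0.111 ]
 [ 0.6084  0.1757]
 [ 0.688  -0.0598]] centre [0.5539 0.0258]
scene 167 mid (np.float32(0.52101076), np.float32(0.14448409)) ang 18.989445
scene 123 mid (np.float32(0.63478655), np.float32(0.103646904)) ang 108.347176
scene 131 mid (np.float32(0.6029207), np.float32(-0.08664572)) ang 18.673147
scene 221 mid (np.float32(0.4621854), np.float32(-0.0030783007)) ang 108.70961
[[ 0.4236  0.111 ]
 [ 0.611   0.1754]
 [ 0.6883 -0.0578]
 [ 0.502  -0.1207]] centre [0.5562 0.027 ]
top ((244.78024291992188, 174.6528778076172), (3.4317739009857178, 17.478103637695312), 28.610462188720703)
[[0.582  0.0398]
 [0.6216 0.0199]
 [0.6175 0.0122]
 [0.578  0.0321]]
top ((264.4000244140625, 168.70001220703125), (17.441329956054688, 3.5777084827423096), 26.56505012512207)
[[ 0.6214 -0.0011]
 [ 0.6297 -0.0049]
 [ 0.6106 -0.0446]
 [ 0.6024 -0.0408]]
scene ((281.8999938964844, 239.70001220703125), (3.1622774600982666, 15.17893123626709), 71.56504821777344)
[[0.6157 0.0113]
 [0.5755 0.0309]
 [0.5811 0.0398]
 [0.6211 0.0203]]
scene ((266.00006103515625, 233.50003051757812), (13.416406631469727, 4.0249223709106445), 63.43495178222656)
[[ 0.611  -0.0454]
 [ 0.5992 -0.042 ]
 [ 0.6175 -0.0005]
 [ 0.6289 -0.0039]]
```

```bash
cat >> h.py <<'E'
XH=np.array([.9472,.3206]);YH=np.array([-.3206,.9472]);OJ=np.array([.5678,-.0115])
def jig2w(x,y): return OJ+x*XH+y*YH
def w2jig(p): d=np.asarray(p)[:2]-OJ; return np.array([d@XH,d@YH])
def row(target,yaw_deg=-71.3):
    o=r.get_obs();Rc=R.from_rotvec(o["orientation"])
    a=np.radians(yaw_deg);Y=np.array([np.cos(a),np.sin(a),0]);Z=np.array([0,0,-1.]);X=np.cross(Y,Z)
    Rt=R.from_matrix(np.array([X,Y,Z]).T)
    w=(Rc.inv()*Rt).as_rotvec()/np.pi
    s=Rc.inv().apply(np.array(target)-o["tcp_pos"])/.2
    return np.concatenate([w,s])
def st():
    o=r.get_obs();f=o["contact_force"]
    print("t %.2f tcp"%o["clock"],o["tcp_pos"],"jig",w2jig(o["tcp_pos"])*1000,"F jig",f[:2]@XH,f[:2]@YH,f[2],"w",o["grip_width"])
    print("zaxis",R.from_rotvec(o["orientation"]).as_matrix()[:,2],"q",o["joints"])
E
python3 - <<'E'
from h import *
for n,p in(("yellow",(441,240)),("jar",(368,165))): print(n,plane("top",p,.07))
print("setdown",jig2w(-.055,0),"seat",jig2w(.02,0))
o=r.get_obs();print(row([.45,.45,.23],0),row([.5,.45,.23]))
E
```

```text
yellow [ 0.4459 -0.463   0.07  ]
jar [ 0.6301 -0.2824  0.07  ]
setdown [ 0.5157 -0.0291] seat [ 0.5867 -0.0051]
[-0.0004  0.0003  0.354  -1.0209 -0.3588 -0.1841] [-0.0002  0.0006  0.7501 -1.245  -0.2481 -0.1843]
```

```bash
python3 -m jog '[0,0,0.5,-1,-0.4,-0.2,1, 0,0,0.5,-1,-0.4,-0.2,1, 0,0,0.5,-1,-0.4,-0.2,1, 0,0,0.5,-1,-0.4,-0.2,1, 0,0,0.5,-1,-0.4,-0.2,1, 0,0,0.5,-1,-0.4,-0.2,1, 0,0,0.5,-1,-0.4,-0.2,1, 0,0,0.5,-1,-0.4,-0.2,1, 0,0,0.5,-1,-0.4,-0.2,1, 0,0,0.5,-1,-0.4,-0.2,1, 0,0,0.5,-1,-0.4,-0.2,1]'
python3 - <<'E'
from h import *
st();print(row([.52,.25,.23]))
E
```

```text
clock: 1.2
tcp_pos: [0.4422, 0.4442, 0.2327]
orientation: [2.671, 1.651, -0.004]
contact_force: [0.3, 0.5, 0.6]
grip_width: 0.0852
t 1.20 tcp [0.4422 0.4442 0.2327] jig [ 27.1654 471.9447] F jig 0.4666488207083104 0.3920359431637086 0.5830150831496856 w 0.0851761554604024
zaxis [-0.0012 -0.0024 -1.    ] q [-1.1838  0.3818  0.3972  1.6518 -0.1583  1.1426 -1.2097]
[ 0.0003  0.0008  0.2485 -0.6947  0.7822  0.0152]
```

```bash
python3 -m jog '[0,0,0.25,-0.7,0.8,0,1, 0,0,0.25,-0.7,0.8,0,1, 0,0,0.25,-0.7,0.8,0,1, 0,0,0.25,-0.7,0.8,0,1, 0,0,0.25,-0.7,0.8,0,1, 0,0,0.25,-0.7,0.8,0,1]'
python3 - <<'E'
from h import *
st();print(row([.56,.08,.23]))
E
```

```text
clock: 1.8
tcp_pos: [0.5239, 0.2433, 0.2331]
orientation: [3.101, 0.485, -0.002]
contact_force: [-0.4, 1.2, -0.1]
grip_width: 0.0854
t 1.80 tcp [0.5239 0.2433 0.2331] jig [ 40.0718 255.4413] F jig 0.062880252734873 1.289384474700979 -0.13837719605649676 w 0.0853540679383221
zaxis [-0.001  -0.0034 -1.    ] q [-1.0428  0.3193  0.6332  1.7792 -0.2056  1.1128 -1.6019]
[ 0.0009  0.0007 -0.005  -0.0775  0.8326  0.018 ]
```

```bash
python3 -m jog '[0,0,0,-0.1,1,0,1, 0,0,0,-0.1,1,0,1, 0,0,0,-0.1,1,0,1, 0,0,0,-0.1,1,0,1, 0,0,0,-0.1,1,0,1]'; python3 -m jog '[0,0,0,-0.6,1,0,1, 0,0,0,-0.6,1,0,1, 0,0,0,-0.6,1,0,1, 0,0,0,-0.6,1,0,1, 0,0,0,-0.6,1,0,1]'
python3 - <<'E'
from h import *
st();print(row([.447,-.3496,.13]))
E
```

```text
clock: 2.3
tcp_pos: [0.5663, 0.0383, 0.2342]
orientation: [3.1, 0.468, -0.002]
contact_force: [0.0, 0.8, 0.5]
grip_width: 0.0851
clock: 2.8
tcp_pos: [0.5095, -0.1905, 0.2357]
orientation: [3.101, 0.466, -0.002]
contact_force: [0.5, -0.4, 0.0]
grip_width: 0.0854
t 2.80 tcp [ 0.5095 -0.1905  0.2357] jig [-112.6233 -150.807 ] F jig 0.2989745698391014 -0.5558492801621218 0.00815971966470827 w 0.08539108341959935
zaxis [-0.0002 -0.0062 -1.    ] q [-0.4144  0.2713  0.8003  1.8617 -0.2113  1.0957 -0.8075]
[ 0.0019  0.0007 -0.0088 -0.5315  0.6655  0.5332]
```

```bash
python3 -m jog '[0.002,0,-0.009,-0.54,0.66,0.53,1, 0.002,0,-0.009,-0.54,0.66,0.53,1, 0.002,0,-0.009,-0.54,0.66,0.53,1, 0.002,0,-0.009,-0.54,0.66,0.53,1, 0.002,0,-0.009,-0.54,0.66,0.53,1, 0.002,0,-0.009,-0.54,0.66,0.53,1]'
python3 - <<'E'
from h import *
st();print(row([.447,-.3496,.024]))
im=r.grab_frame("top");cv2.imwrite("pics/t1.png",cv2.resize(im[150:310,320:500,::-1],None,fx=3,fy=3))
im=r.grab_frame("scene");cv2.imwrite("pics/s1.png",cv2.resize(im[60:220,150:350,::-1],None,fx=3,fy=3))
E
```

```text
clock: 3.4
tcp_pos: [0.4437, -0.3496, 0.1298]
orientation: [-3.099, -0.506, 0.007]
contact_force: [0.5, 0.2, 0.7]
grip_width: 0.0855
t 3.40 tcp [ 0.4437 -0.3496  0.1298] jig [-225.9955 -280.4857] F jig 0.5490221796430816 -0.021438745493717666 0.7398785992487164 w 0.08554924078445592
zaxis [-0.0043  0.0004 -1.    ] q [-0.0106  0.4557  0.7437  1.9194 -0.382   0.9162 -0.3263]
[-0.0006  0.0012 -0.0009  0.018   0.0061  0.5287]
```

View pics/s1.png

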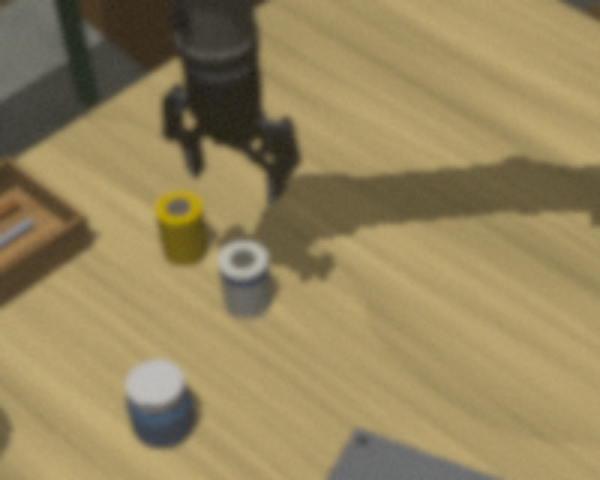

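The banded core (crop pixel about (245,280)) lies below the open fingers, and the yellow one (180,230) is clear. Descending.

```bash
python3 -m jog '[0,0,0,0.018,0.006,0.2,1, 0,0,0,0.018,0.006,0.4,1, 0,0,0,0.018,0.006,0.5,1, 0,0,0,0.018,0.006,0.53,1, 0,0,0,0.018,0.006,0.53,1]'
python3 - <<'E'
from h import *
st();print(row([.447,-.3496,.024]))
im=r.grab_frame("scene");cv2.imwrite("pics/s2.png",cv2.resize(im[80:200,170:320,::-1],None,fx=4,fy=4))
E
```

```text
clock: 4.0
tcp_pos: [0.4509, -0.3465, 0.025]
orientation: [-3.098, -0.517, 0.002]
contact_force: [0.4, -0.8, 0.3]
grip_width: 0.0854
t 4.00 tcp [ 0.4509 -0.3465  0.025 ] jig [-218.0954 -279.8127] F jig 0.10960723911120895 -0.8645912847103593 0.26445029659389657 w 0.0853840601645115
zaxis [-0.0015  0.0009 -1.    ] q [ 0.081   0.6051  0.621   1.9742 -0.5214  0.7267 -0.2209]
[-0.0004  0.0003  0.0015 -0.0236  0.0084  0.0051]
```

View pics/s2.png

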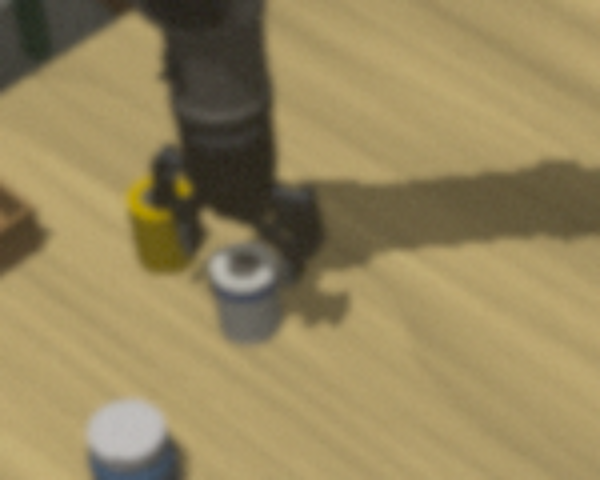

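Run:
```python
from h import *
o=r.get_obs();t=o["tcp_pos"];y=R.from_rotvec(o["orientation"]).as_matrix()[:,1]
for k in(-.05,0,.05):
  for z in (0.03,.045,.08): print(k,z,(proj("scene",t+k*y+[0,0,z-.025])-[170,80])*4, proj("top",t+k*y+[0,0,z-.025]))
im=r.grab_frame("top");cv2.imwrite("pics/t2.png",cv2.resize(im[160:300,340:480,::-1],None,fx=4,fy=4))
```

```text
-0.05 0.03 [295.3698 318.4113] [372.072  243.7564]
-0.05 0.045 [294.2134 306.4127] [373.1665 243.4642]
-0.05 0.08 [291.4408 277.6438] [375.8203 242.7556]
0 0.03 [243.2918 301.0336] [390.6606 237.7722]
0 0.045 [241.7258 288.9955] [391.9655 237.4122]
0 0.08 [237.9719 260.1384] [395.1291 236.5392]
0.05 0.03 [192.0707 283.9419] [409.1931 231.806 ]
0.05 0.045 [190.1087 271.8672] [410.707  231.3786]
0.05 0.08 [185.4067 242.9287] [414.3774 230.3423]
```

View pics/t2.png

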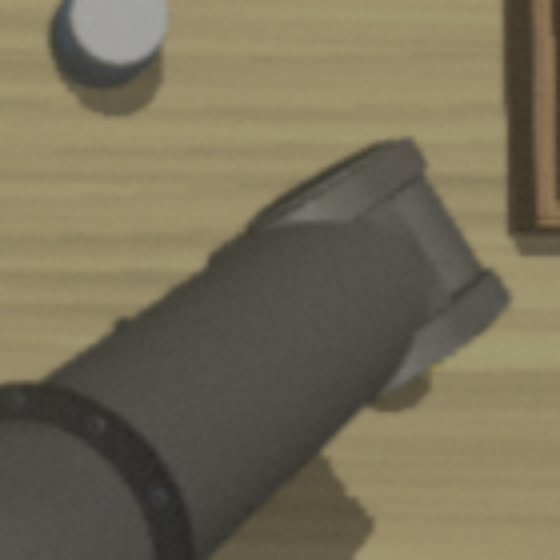

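Run:
```python
from h import *
im=r.grab_frame("scene")[110:175,195:265,::-1]
im=cv2.convertScaleAbs(im,alpha=1.6,beta=10)
cv2.imwrite("pics/s3.png",cv2.resize(im,None,fx=8,fy=8,interpolation=cv2.INTER_CUBIC))
```

```text
(no output)
```

View pics/s3.png

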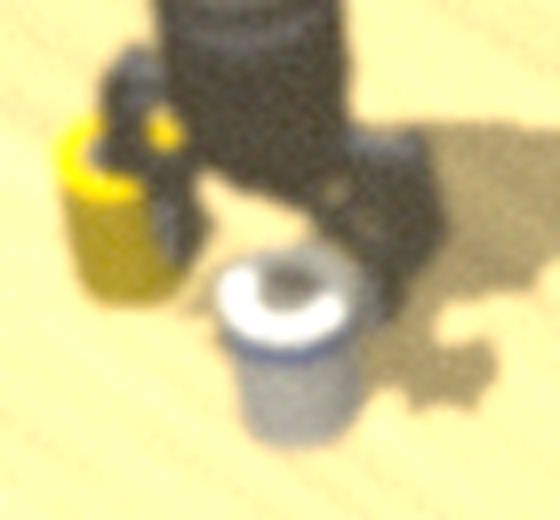

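Run:
```python
from h import *
t=np.array([.4437,-.3496,.1298]);y=np.array([.3206,-.947,0])
for dz in(0,.013,.03,.05):
  print(dz,[proj("scene",t+k*y+[0,0,dz]) for k in(.048,-.048)])
t=np.array([.2987,.6046,.1929]);print(proj("scene",t),proj("top",t))
# project of core bottom & yellow
print(proj("scene",[.4468,-.3496,.07]),proj("scene",[.4468,-.3496,0]),proj("scene",[.4459,-.463,0.07]))
```

```text
0 [array([216.4182, 128.7471]), array([242.4263, 137.1548])]
0.013 [array([215.9595, 125.8341]), array([242.1523, 134.2539])]
0.03 [array([215.3495, 121.9602]), array([241.7878, 130.3951])]
0.05 [array([214.6167, 117.3062]), array([241.3497, 125.7576])]
[544.743 272.767] [-26.3903 293.4672]
[230.2711 146.2517] [232.071  160.2627] [208.0054 130.1095]
```

View pics/t1.png

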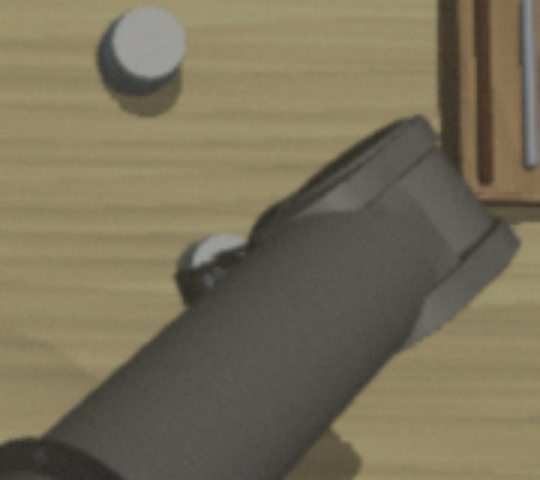

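Run:
```python
from h import *
t=np.array([.2987,.6046,.1929]);y=np.array([.4428,.8966,0])
for k in(-.057,-.0427,.0427):
  for dz in(0,.013,.04,.08):print(k,dz,proj("scene",t+k*y+[0,0,dz]))
a=cv2.imread("pics/scene0.png");cv2.imwrite("pics/c3.png",cv2.resize(a[190:300,450:560],None,fx=5,fy=5,interpolation=cv2.INTER_CUBIC))
```

```text
-0.057 0 [528.6748 253.4291]
-0.057 0.013 [531.099 250.748]
-0.057 0.04 [536.2877 245.0094]
-0.057 0.08 [544.3804 236.0591]
-0.0427 0 [532.6166 258.173 ]
-0.0427 0.013 [535.0976 255.5183]
-0.0427 0.04 [540.4091 249.8349]
-0.0427 0.08 [548.6965 240.9672]
0.0427 0 [557.4318 288.0378]
0.0427 0.013 [560.2837 285.5651]
0.0427 0.04 [566.3977 280.2638]
0.0427 0.08 [575.9613 271.9716]
```

View pics/c3.png

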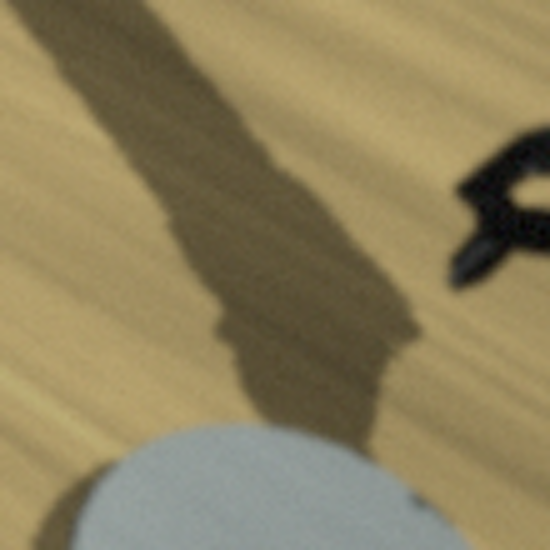

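The fingertips look about 35 mm higher than the TCP would put them. I'll go lower carefully and check the force and the picture.

```bash
python3 -m jog '[0,0,0,-0.02,0.008,0.03,1, 0,0,0,-0.022,0.008,0.06,1, 0,0,0,-0.022,0.008,0.07,1, 0,0,0,-0.022,0.008,0.07,1]'
python3 - <<'E'
from h import *
st();print(row([.447,-.3496,.012]))
im=r.grab_frame("scene")[110:175,195:265,::-1]
im=cv2.convertScaleAbs(im,alpha=1.3,beta=10)
cv2.imwrite("pics/s4.png",cv2.resize(im,None,fx=8,fy=8,interpolation=cv2.INTER_CUBIC))
E
```

```text
clock: 4.55
tcp_pos: [0.4473, -0.3508, 0.012]
orientation: [3.099, 0.515, 0.0]
contact_force: [0.5, 0.9, 0.5]
grip_width: 0.0856
t 4.55 tcp [ 0.4473 -0.3508  0.012 ] jig [-222.9059 -282.7719] F jig 0.771848076976079 0.6481447942141899 0.5261956604639941 w 0.0856139415292713
zaxis [ 0.0003 -0.0003 -1.    ] q [ 0.104   0.6225  0.6032  1.981  -0.5388  0.7003 -0.1988]
[ 0.0001 -0.0001  0.0009  0.0005 -0.0063  0.0002]
```

View pics/s4.png

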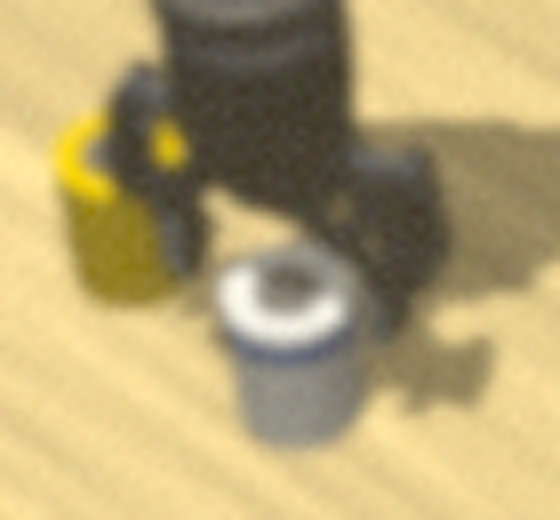

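Run:
```python
from h import *
y1=np.array([.4428,.8966,0]);y2=np.array([.3206,-.947,0])
P=[("start",np.array([.2987,.6046,.1929])-.05*y1+[0,0,.013],(541.6,247)),
("hoverL",np.array([.4437,-.3496,.1298])+.046*y2+[0,0,.013],(215,117.3)),
("hoverR",np.array([.4437,-.3496,.1298])-.046*y2+[0,0,.013],(241.7,124)),
("lowL",np.array([.4473,-.3508,.012])+.046*y2+[0,0,.013],(195+185/8,110+275/8)),
("lowR",np.array([.4473,-.3508,.012])-.046*y2+[0,0,.013],(195+390/8,110+335/8))]
for n,t,p in P:
    print(n,t,"px exp",proj("scene",t),"obs",p,"horiz shift needed",(plane("scene",p,t[2])-t)[:2]*1000)
im=cv2.imread("pics/t1.png");cv2.imwrite("pics/t1b.png",cv2.resize(im[200:340,140:340],(800,560),interpolation=cv2.INTER_CUBIC))
for k in(-.0427,-.057):
  for dz in(.013,.05,.07):print(k,dz,((proj("top",np.array([.4437,-.3496,.1298+dz])+k*y2)-[320,150])*3-[140,200])*4)
```

```text
start [0.2766 0.5598 0.2059] px exp [533.0489 253.0742] obs (541.6, 247) horiz shift needed [-30.7837   7.9841]
hoverL [ 0.4584 -0.3932  0.1428] px exp [216.4962 126.0066] obs (215, 117.3) horiz shift needed [-24.7021 -34.3869]
hoverR [ 0.429  -0.306   0.1428] px exp [241.5974 134.0756] obs (241.7, 124) horiz shift needed [-32.8387 -33.0931]
lowL [ 0.462  -0.3944  0.025 ] px exp [219.3966 151.3347] obs (218.125, 144.375) horiz shift needed [-19.7383 -28.0367]
lowR [ 0.4326 -0.3072  0.025 ] px exp [242.9818 159.2927] obs (243.75, 151.875) horiz shift needed [-26.1356 -22.811 ]
-0.0427 0.013 [218.2108 323.8318]
-0.0427 0.05 [259.1201 314.1554]
-0.0427 0.07 [282.3212 308.6675]
-0.057 0.013 [148.3633 346.0272]
-0.057 0.05 [187.0981 337.0434]
-0.057 0.07 [209.0666 331.9482]
```

View pics/t1b.png

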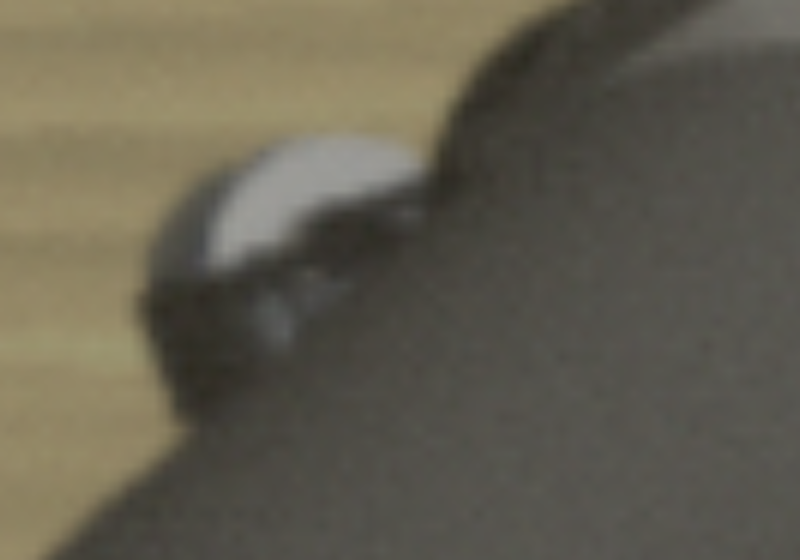

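```bash
python3 -m jog '[0,0,0,0,-0.006,0,0.55, 0,0,0,0,-0.006,0,0.5, 0,0,0,0,-0.006,0,0.4, 0,0,0,0,-0.006,0,0.4, 0,0,0,0,-0.006,0,0.4, 0,0,0,0,-0.006,0,0.4]' 25
python3 - <<'E'
from h import *
st();print(row([.447,-.3496,.012]))
im=r.grab_frame("scene")[110:175,195:265,::-1]
im=cv2.convertScaleAbs(im,alpha=1.3,beta=10)
cv2.imwrite("pics/s5.png",cv2.resize(im,None,fx=8,fy=8,interpolation=cv2.INTER_CUBIC))
E
```

```text
clock: 5.2
tcp_pos: [0.4473, -0.3499, 0.0125]
orientation: [3.098, 0.515, 0.001]
contact_force: [-1.1, -0.2, 5.4]
grip_width: 0.0553
t 5.20 tcp [ 0.4473 -0.3499  0.0125] jig [-222.6679 -281.9173] F jig -1.1092084640444022 0.14774129420642262 5.3917757577830185 w 0.05532303099692106
zaxis [ 0.001  -0.0006 -1.    ] q [ 0.1019  0.6208  0.6039  1.9829 -0.5388  0.6995 -0.1997]
[ 0.0003 -0.0002  0.0009 -0.0007 -0.002   0.0026]
```

View pics/s5.png

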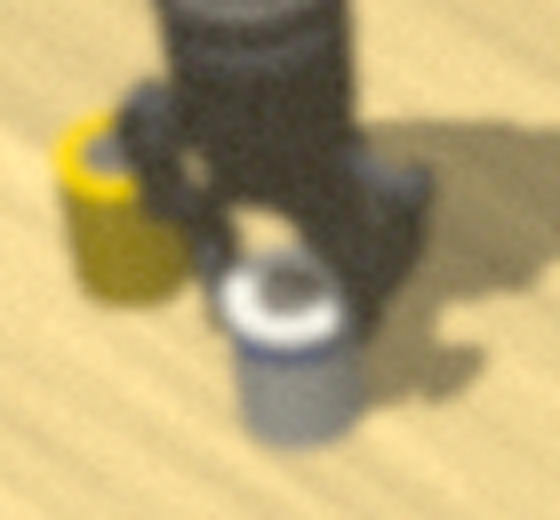

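```bash
python3 -m jog '[0,0,0,0,0,-0.1,0.4, 0,0,0,0,0,-0.25,0.4, 0,0,0,0,0,-0.4,0.4, 0,0,0,0,0,-0.5,0.4, 0,0,0,0,0,-0.5,0.4]'
python3 - <<'E'
from h import *
st()
im=r.grab_frame("scene")[90:175,195:265,::-1]
im=cv2.convertScaleAbs(im,alpha=1.3,beta=10)
cv2.imwrite("pics/s6.png",cv2.resize(im,None,fx=7,fy=7,interpolation=cv2.INTER_CUBIC))
E
```

```text
clock: 5.75
tcp_pos: [0.4483, -0.3507, 0.1143]
orientation: [3.096, 0.514, 0.006]
contact_force: [0.2, -0.1, -3.7]
grip_width: 0.0549
t 5.75 tcp [ 0.4483 -0.3507  0.1143] jig [-221.9649 -283.0151] F jig 0.20495307472708665 -0.14547694299766478 -3.7237092939975285 w 0.054868341342746735
zaxis [ 0.0044 -0.0025 -1.    ] q [ 0.002   0.4785  0.729   1.9287 -0.4099  0.8812 -0.3011]
```

View pics/s6.png

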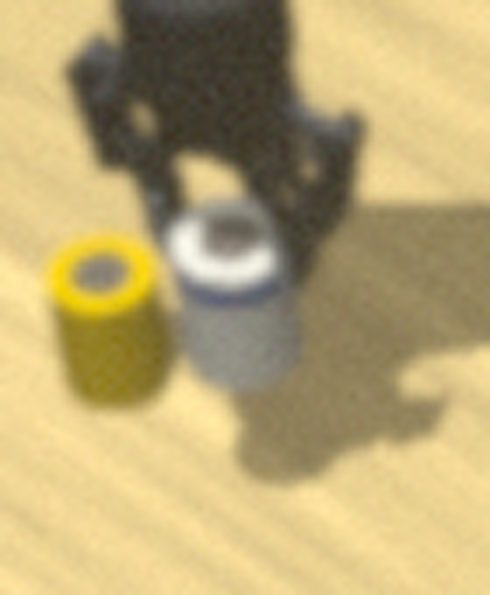

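```bash
python3 -m jog '[0,0,0,0.1,-0.2,-0.1,0.4, 0,0,0,0.2,-0.4,-0.1,0.4, 0,0,0,0.3,-0.6,-0.1,0.4, 0,0,0,0.4,-0.8,-0.1,0.4, 0,0,0,0.5,-1,-0.1,0.4, 0,0,0,0.5,-1,-0.1,0.4]'
python3 - <<'E'
from h import *
st();print(row([*jig2w(-.055,0),.07]))
E
```

```text
clock: 6.4
tcp_pos: [0.4772, -0.1202, 0.1302]
orientation: [-3.094, -0.532, 0.002]
contact_force: [0.5, -0.4, -2.8]
grip_width: 0.0551
t 6.40 tcp [ 0.4772 -0.1202  0.1302] jig [-120.6337  -73.8807] F jig 0.3305390148025594 -0.5214569611388623 -2.848154512202937 w 0.05511878733204556
zaxis [-0.0017  0.0022 -1.    ] q [-0.5115  0.3208  0.7686  2.0842 -0.2991  0.8477 -0.7975]
[-0.0008  0.0003  0.0045  0.3337 -0.3639  0.3015]
```

```bash
python3 -m jog '[0,0,0.005,0.12,-0.13,0,0.4, 0,0,0.005,0.24,-0.26,0.1,0.4, 0,0,0.005,0.333,-0.364,0.2,0.4, 0,0,0.005,0.333,-0.364,0.3,0.4, 0,0,0.005,0.333,-0.364,0.3,0.4, 0,0,0.005,0.333,-0.364,0.3,0.4]'
python3 - <<'E'
from h import *
st();print(row([*jig2w(-.055,0),.032]))
im=r.grab_frame("scene")[150:290,210:360,::-1]
cv2.imwrite("pics/s7.png",cv2.resize(im,None,fx=4,fy=4,interpolation=cv2.INTER_CUBIC))
E
```

```text
clock: 7.0
tcp_pos: [0.5142, -0.0302, 0.0693]
orientation: [-3.099, -0.506, 0.007]
contact_force: [-0.2, -1.0, -3.1]
grip_width: 0.0547
t 7.00 tcp [ 0.5142 -0.0302  0.0693] jig [-56.8042  -0.555 ] F jig -0.4619065830244573 -0.8901270915012195 -3.0588147994562065 w 0.054659359601828654
zaxis [-0.0046  0.0011 -1.    ] q [-0.5912  0.4582  0.6722  2.0749 -0.4183  0.748  -0.9021]
[-0.0008  0.0013 -0.0009  0.0098 -0.0023  0.1867]
```

View pics/s7.png

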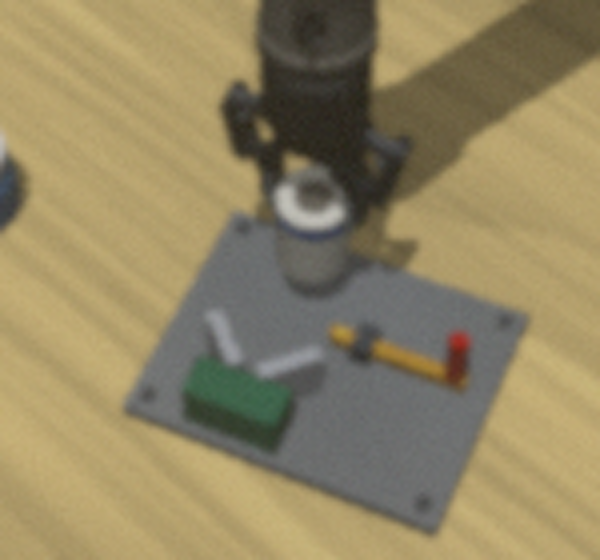

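```bash
python3 -m jog '[-0.001,0.001,0,0.01,-0.002,0.08,0.4, -0.001,0.001,0,0.01,-0.002,0.15,0.4, -0.001,0.001,0,0.01,-0.002,0.19,0.4, -0.001,0.001,0,0.01,-0.002,0.195,0.4, -0.001,0.001,0,0.01,-0.002,0.2,0.4, -0.001,0.001,0,0.01,-0.002,0.2,0.4]'
python3 - <<'E'
from h import *
st()
E
```

```text
clock: 7.65
tcp_pos: [0.517, -0.0296, 0.0306]
orientation: [3.1, 0.505, 0.003]
contact_force: [0.3, -0.0, -2.7]
grip_width: 0.0552
t 7.65 tcp [ 0.517  -0.0296  0.0306] jig [-53.892   -0.8241] F jig 0.3057857608891066 -0.11762796698749335 -2.7187467171903883 w 0.0551580179173362
zaxis [ 0.0021 -0.0005 -1.    ] q [-0.5446  0.521   0.6149  2.0933 -0.4828  0.6657 -0.8526]
```

```bash
python3 -m jog '[0,0,0,0,0,0.008,0.4, 0,0,0,0,0,0.015,0.4, 0,0,0,0,0,0.015,0.4]';  python3 -m jog '[0,0,0,0,0,0.005,0.4, 0,0,0,0,0,0.008,0.4, 0,0,0,0,0,0.008,0.4]'
```

```text
clock: 7.95
tcp_pos: [0.517, -0.0294, 0.0276]
orientation: [3.1, 0.505, 0.003]
contact_force: [-0.6, 0.1, -2.3]
grip_width: 0.0549
clock: 8.25
tcp_pos: [0.5174, -0.0294, 0.0265]
orientation: [3.101, 0.505, 0.004]
contact_force: [-0.9, 0.3, 5.2]
grip_width: 0.0548
```

```bash
python3 -m jog '[0,0,0,0,0,0,0.6, 0,0,0,0,0,0,0.75, 0,0,0,0,0,0,0.85, 0,0,0,0,0,0,1, 0,0,0,0,0,0,1]'
python3 - <<'E'
from h import *
st()
im=r.grab_frame("scene")[150:290,210:360,::-1]
cv2.imwrite("pics/s8.png",cv2.resize(im,None,fx=4,fy=4,interpolation=cv2.INTER_CUBIC))
E
```

```text
clock: 8.75
tcp_pos: [0.5175, -0.0295, 0.0265]
orientation: [3.1, 0.505, 0.004]
contact_force: [0.4, 0.3, 1.1]
grip_width: 0.0856
t 8.75 tcp [ 0.5175 -0.0295  0.0265] jig [-53.3683  -0.8919] F jig 0.44952221109248464 0.17580970232507614 1.1065672040352454 w 0.08563750649441897
zaxis [ 0.0028  0.0001 -1.    ] q [-0.5384  0.5276  0.6078  2.0944 -0.49    0.6575 -0.8466]
```

View pics/s8.png

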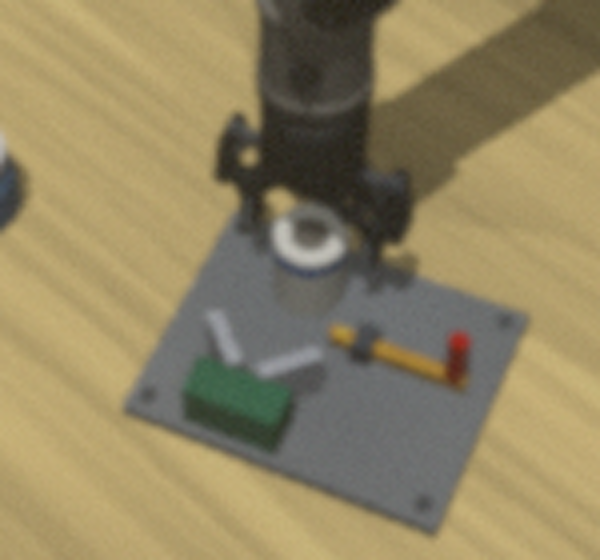

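```bash
python3 -m jog '[0,0,0,0,0,-0.1,1, 0,0,0,0,0,-0.3,1, 0,0,0,0,0,-0.5,1, 0,0,0,-0.1,0,-0.55,0.3, 0,0,0,-0.25,0,-0.55,0, 0,0,0,-0.4,0,-0.55,0, 0,0,0,-0.4,0,-0.55,0, 0,0,0,-0.4,0,-0.55,0]'
python3 - <<'E'
from h import *
st()
s=r.grab_frame("scene")[:,:,::-1];t=r.grab_frame("top")[:,:,::-1]
cv2.imwrite("pics/s9f.png",s);cv2.imwrite("pics/t9f.png",t)
A=cv2.resize(s[160:290,230:350],(400,433),interpolation=cv2.INTER_CUBIC);B=cv2.resize(t[135:265,185:305],(400,433),interpolation=cv2.INTER_CUBIC)
cv2.imwrite("pics/c9.png",np.hstack([A,B]))
E
```

```text
clock: 9.6
tcp_pos: [0.4413, -0.0547, 0.1365]
orientation: [-3.1, -0.504, -0.006]
contact_force: [-0.1, 1.2, 0.9]
grip_width: 0.0124
t 9.60 tcp [ 0.4413 -0.0547  0.1365] jig [-133.6714   -0.3109] F jig 0.24387195773599768 1.1330411241035874 0.896547263414737 w 0.012350007324832045
zaxis [ 0.0035  0.0012 -1.    ] q [-0.731   0.2092  0.8208  2.1845 -0.2112  0.8211 -1.025 ]
```

View pics/c9.png

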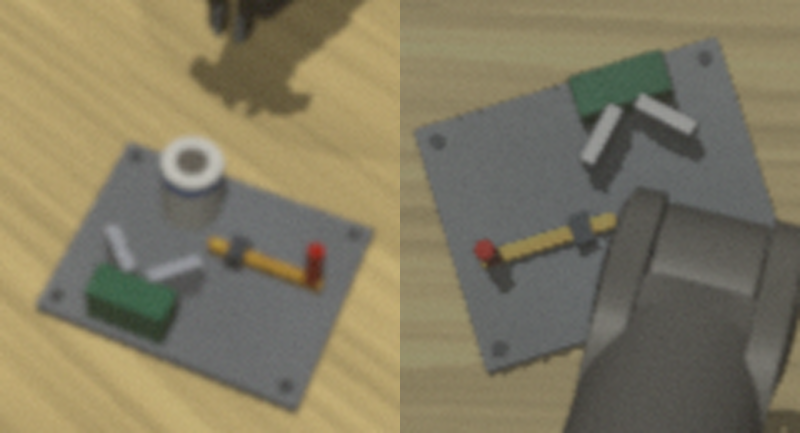

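```bash
cat >> h.py <<'E'
def coretop(im,guess,z=.084,n="scene",hw=16):
    h=cv2.cvtColor(im,cv2.COLOR_BGR2HSV)
    m=((h[...,1]<58)&(h[...,2]>132)).astype(np.uint8)*255
    g=[int(v) for v in guess]
    c=blob(m,(g[0]-hw,g[1]-hw,g[0]+hw,g[1]+hw))
    e=cv2.fitEllipse(cv2.convexHull(c));return e,plane(n,e[0],z)
E
python3 - <<'E'
from h import *
s=cv2.imread("pics/s9f.png")
e,p=coretop(s,(287.6,209));print(e,p,w2jig(p)*1000)
print("tcp px",proj("scene",r.get_obs()["tcp_pos"]))
E
```

```text
((286.7743835449219, 208.10594177246094), (15.29405689239502, 20.800634384155273), 102.0950698852539) [ 0.5164 -0.0301  0.084 ] [-54.6632  -1.1133]
tcp px [297.5996 178.4526]
```

Run:
```python
from h import *
print(row([*jig2w(-.108,-.0005),.022]))
```

```text
[ 0.0004 -0.0012 -0.0009  0.1207 -0.0012  0.5735]
```

```bash
python3 -m jog '[0,-0.001,-0.001,0.05,0,0.2,0, 0,-0.001,-0.001,0.115,0,0.4,0, 0,-0.001,-0.001,0.115,0,0.52,0, 0,-0.001,-0.001,0.115,0,0.56,0, 0,-0.001,-0.001,0.115,0,0.575,0, 0,-0.001,-0.001,0.115,0,0.575,0]'
python3 - <<'E'
from h import *
st();print(row([*jig2w(-.108,-.0005),.022]))
s=r.grab_frame("scene")[:,:,::-1]
cv2.imwrite("pics/s10.png",cv2.resize(s[150:290,230:350],None,fx=4,fy=4,interpolation=cv2.INTER_CUBIC))
E
```

```text
clock: 10.3
tcp_pos: [0.4653, -0.0474, 0.0221]
orientation: [3.099, 0.51, 0.002]
contact_force: [-0.1, -0.5, 1.0]
grip_width: -0.0002
t 10.30 tcp [ 0.4653 -0.0474  0.0221] jig [-108.6301   -1.1486] F jig -0.23265477852559685 -0.4756599126736727 0.9504649767088984 w -0.0001774484025963862
zaxis [ 0.0017 -0.0011 -1.    ] q [-0.541   0.4747  0.6308  2.2108 -0.4999  0.5947 -0.785 ]
[ 0.0005 -0.0004 -0.      0.0032 -0.0032  0.0007]
```

View pics/s10.png

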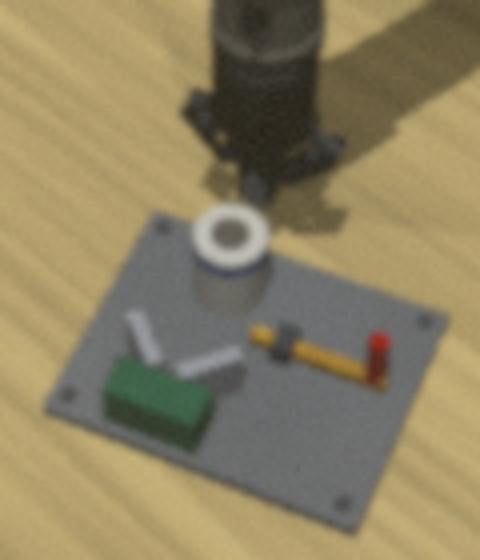

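```bash
python3 -m jog '[0,0,0,0.05,-0.004,0,0, 0,0,0,0.09,-0.004,0,0, 0,0,0,0.13,-0.004,0,0, 0,0,0,0.17,-0.004,0,0, 0,0,0,0.21,-0.004,0,0, 0,0,0,0.25,-0.004,0,0, 0,0,0,0.29,-0.004,0,0, 0,0,0,0.32,-0.004,0,0, 0,0,0,0.35,-0.004,0,0, 0,0,0,0.35,-0.004,0,0]'
python3 - <<'E'
from h import *
st();print(row([*jig2w(-.038,-.0005),.022]))
s=r.grab_frame("scene")[:,:,::-1];cv2.imwrite("pics/s11f.png",s)
cv2.imwrite("pics/s11.png",cv2.resize(s[150:290,230:350],None,fx=4,fy=4,interpolation=cv2.INTER_CUBIC))
E
```

```text
clock: 11.35
tcp_pos: [0.5328, -0.0237, 0.0227]
orientation: [3.098, 0.511, 0.006]
contact_force: [1.0, -0.1, -0.3]
grip_width: -0.0003
t 11.35 tcp [ 0.5328 -0.0237  0.0227] jig [-37.0499  -0.3431] F jig 0.9601974496635088 -0.4197511543103117 -0.3376223795288018 w -0.00028461262660777126
zaxis [ 0.0037 -0.0009 -1.    ] q [-0.5504  0.5584  0.6189  2.0628 -0.5157  0.6707 -0.8341]
[ 0.0007 -0.001   0.0002 -0.0048  0.0008  0.0037]
```

View pics/s11.png

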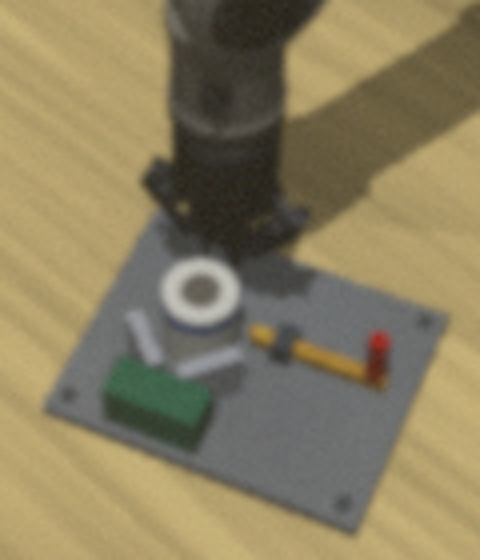

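Run:
```python
from h import *
s=cv2.imread("pics/s11f.png")
e,p=coretop(s,(230+200/4,150+290/4));print(e,p,w2jig(p)*1000)
```

```text
((279.5116271972656, 222.25039672851562), (16.36119270324707, 19.875591278076172), 93.18070983886719) [ 0.5684 -0.0115  0.084 ] [ 0.6089 -0.1886]
```

```bash
python3 -m jog '[0,0,0,0.015,0,0,0, 0,0,0,0.03,0,0,0, 0,0,0,0.045,0,0,0, 0,0,0,0.06,0,0,0, 0,0,0,0.07,0,0,0, 0,0,0,0.07,0,0,0]'
python3 - <<'E'
from h import *
st()
s=r.grab_frame("scene")[:,:,::-1]
e,p=coretop(s,(277,226));print(e,p,w2jig(p)*1000)
E
```

```text
clock: 12.0
tcp_pos: [0.5461, -0.0192, 0.0228]
orientation: [3.098, 0.511, 0.006]
contact_force: [-0.1, 0.0, -0.2]
grip_width: 0.0002
t 12.00 tcp [ 0.5461 -0.0192  0.0228] jig [-23.0567  -0.3424] F jig -0.04961213537158032 0.020202091492157136 -0.20259158489282666 w 0.00020703062570385036
zaxis [ 0.0039 -0.001  -1.    ] q [-0.5508  0.5754  0.617   2.0325 -0.5182  0.6863 -0.8435]
((277.58709716796875, 225.94869995117188), (16.593727111816406, 19.689451217651367), 89.6301040649414) [ 0.5817 -0.0068  0.084 ] [14.6759 -0.0213]
```

```bash
python3 -m jog '[0,0,0,0.005,0,0,0, 0,0,0,0.01,0,0,0, 0,0,0,0.015,0,0,0, 0,0,0,0.015,0,0,0]'; python3 -m jog '[0,0,0,0.005,0,0,0, 0,0,0,0.005,0,0,0]'
python3 - <<'E'
from h import *
st()
E
```

```text
clock: 12.45
tcp_pos: [0.549, -0.0183, 0.0228]
orientation: [3.098, 0.511, 0.006]
contact_force: [-0.0, -0.5, -0.4]
grip_width: -0.0002
clock: 12.65
tcp_pos: [0.55, -0.018, 0.0228]
orientation: [3.098, 0.511, 0.006]
contact_force: [-1.5, -0.7, 0.3]
grip_width: 0.0004
t 12.65 tcp [ 0.55   -0.018   0.0228] jig [-18.9861  -0.4483] F jig -1.6626849413357654 -0.16839776900516729 0.3054274918401758 w 0.00043497260768745477
zaxis [ 0.0041 -0.001  -1.    ] q [-0.5507  0.5803  0.6166  2.0236 -0.5189  0.6908 -0.8462]
```

```bash
for i in 1; do python3 -m jog '[0,0,0,0.003,0,0,0, 0,0,0,0.003,0,0,0]'; done
python3 - <<'E'
from h import *
st()
E
```

```text
clock: 12.85
tcp_pos: [0.5501, -0.0181, 0.0228]
orientation: [3.098, 0.511, 0.005]
contact_force: [-3.9, -0.9, 3.5]
grip_width: -0.0001
t 12.85 tcp [ 0.5501 -0.0181  0.0228] jig [-18.8938  -0.5659] F jig -4.010834236833285 0.42643724309822606 3.5217554783175373 w -0.0001461542462560361
zaxis [ 0.0033 -0.0012 -1.    ] q [-0.5506  0.5809  0.6169  2.0226 -0.5186  0.692  -0.8467]
```

```bash
python3 -m jog '[0,0,0,0.003,0,0,0, 0,0,0,0.003,0,0,0]'
python3 - <<'E'
from h import *
st()
s=r.grab_frame("scene")[:,:,::-1];cv2.imwrite("pics/s12f.png",s)
e,p=coretop(s,(277,227));print(e,p,w2jig(p)*1000)
st()
cv2.imwrite("pics/s12.png",cv2.resize(s[150:290,230:350],None,fx=4,fy=4,interpolation=cv2.INTER_CUBIC))
E
```

```text
clock: 13.05
tcp_pos: [0.5502, -0.0183, 0.0228]
orientation: [3.098, 0.51, 0.004]
contact_force: [-3.8, -1.8, 3.8]
grip_width: 0.0
t 13.05 tcp [ 0.5502 -0.0183  0.0228] jig [-18.8276  -0.7757] F jig -4.213129940801088 -0.4632208905560315 3.8271328196038716 w 5.973805687237151e-07
zaxis [ 0.0026 -0.0014 -1.    ] q [-0.5505  0.5816  0.6172  2.0217 -0.5184  0.6931 -0.8471]
((273.85107421875, 229.1402130126953), (18.92742919921875, 26.380544662475586), 61.684837341308594) [ 0.5971 -0.0072  0.084 ] [29.1159 -5.3341]
t 13.10 tcp [ 0.5502 -0.0183  0.0228] jig [-18.8012  -0.764 ] F jig -4.158071500470898 -1.4879886235542197 4.598925776619525 w -0.00020661174899475756
zaxis [ 0.0027 -0.0014 -1.    ] q [-0.5505  0.5816  0.6172  2.0217 -0.5184  0.693  -0.8471]
```

View pics/s12.png

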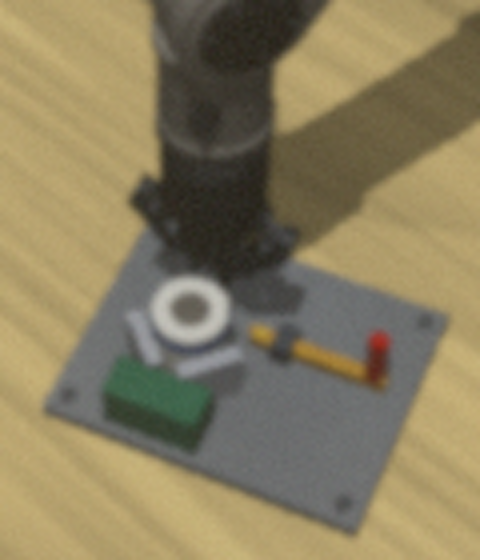

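```bash
python3 -m jog '[0,0,0,0.004,0,0,0, 0,0,0,0.006,0,0,0, 0,0,0,0.006,0,0,0, 0,0,0,0.006,0,0,0]'
python3 - <<'E'
from h import *
st()
s=r.grab_frame("scene")[:,:,::-1];cv2.imwrite("pics/s13f.png",s)
st()
h=cv2.cvtColor(s,cv2.COLOR_BGR2HSV)
m=((h[...,1]<58)&(h[...,2]>150)).astype(np.uint8)*255
c=blob(m,(262,214,293,241));e=cv2.fitEllipse(cv2.convexHull(c));print(e,w2jig(plane("scene",e[0],.084))*1000)
cv2.imwrite("pics/m13.png",cv2.resize(np.hstack([m[200:260,240:320],h[200:260,240:320,2]]),None,fx=5,fy=5))
E
```

```text
clock: 13.5
tcp_pos: [0.5506, -0.0187, 0.0227]
orientation: [3.098, 0.509, 0.002]
contact_force: [-6.0, -3.7, 4.6]
grip_width: 0.0
t 13.50 tcp [ 0.5506 -0.0187  0.0227] jig [-18.6233  -1.2846] F jig -6.817367555993616 -1.564085504849174 4.556998438267061 w 1.3359860575389858e-05
zaxis [ 0.0015 -0.002  -1.    ] q [-0.5501  0.583   0.6178  2.0199 -0.5179  0.695  -0.848 ]
t 13.55 tcp [ 0.5506 -0.0187  0.0227] jig [-18.6286  -1.2802] F jig -6.041158885865764 -0.7496409910039411 5.2254389626457085 w 0.0005708472951732211
zaxis [ 0.0014 -0.002  -1.    ] q [-0.5501  0.583   0.6178  2.0199 -0.5179  0.695  -0.8479]
((276.7975158691406, 226.95932006835938), (15.86302375793457, 18.932161331176758), 93.22344970703125) [18.8012 -0.6715]
```

View pics/m13.png

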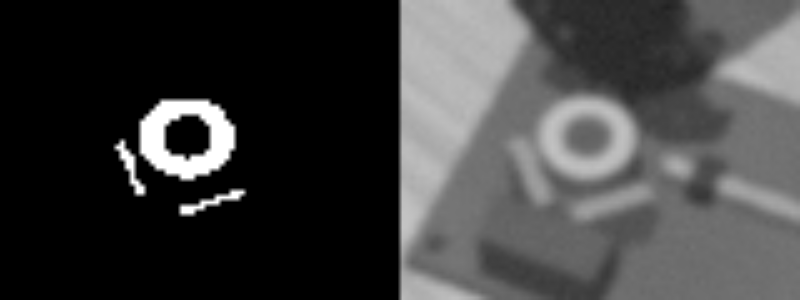

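```bash
python3 -m jog '[0,0,0,-0.01,0,0,0, 0,0,0,-0.02,0,0,0, 0,0,0,-0.02,0,0,0]'
python3 - <<'E'
from h import *
st();print(row([*jig2w(-.0215,-.0003),.024]))
E
```

```text
clock: 13.85
tcp_pos: [0.5473, -0.0196, 0.0228]
orientation: [3.098, 0.509, 0.003]
contact_force: [0.5, 0.3, 0.3]
grip_width: 0.0
t 13.85 tcp [ 0.5473 -0.0196  0.0228] jig [-22.0166  -1.0779] F jig 0.5414973548258739 0.13625476075258924 0.33142973252032937 w 1.1805042447077967e-06
zaxis [ 0.0025 -0.0017 -1.    ] q [-0.5503  0.5779  0.6179  2.0284 -0.5175  0.6897 -0.8452]
[ 0.0008 -0.0006 -0.0001  0.0026 -0.0039 -0.006 ]
```

```bash
python3 -m jog '[0.001,-0.001,0,0.003,-0.004,-0.006,0, 0.001,-0.001,0,0.008,-0.004,-0.006,0, 0.001,-0.001,0,0.014,-0.004,-0.006,0, 0.001,-0.001,0,0.014,-0.004,-0.006,0]'
python3 - <<'E'
from h import *
st()
E
python3 -m jog '[0,0,0,0.004,0,0,0, 0,0,0,0.004,0,0,0, 0,0,0,0.004,0,0,0]'
python3 - <<'E'
from h import *
st()
E
```

```text
clock: 14.25
tcp_pos: [0.5499, -0.0178, 0.024]
orientation: [-3.099, -0.51, 0.002]
contact_force: [0.3, -0.3, 0.5]
grip_width: 0.0
t 14.25 tcp [ 0.5499 -0.0178  0.024 ] jig [-18.9999  -0.2646] F jig 0.16128853361002318 -0.3473484022350846 0.5090027790361653 w 2.8284114471069602e-05
zaxis [-0.0013  0.0002 -1.    ] q [-0.5506  0.5811  0.6185  2.0186 -0.5166  0.7009 -0.8487]
clock: 14.55
tcp_pos: [0.5501, -0.0178, 0.0238]
orientation: [-3.1, -0.509, 0.004]
contact_force: [-2.1, -1.2, 2.0]
grip_width: -0.0001
t 14.55 tcp [ 0.5501 -0.0178  0.0238] jig [-18.841   -0.3088] F jig -2.36634485566998 -0.42309573668406186 1.98755976330445 w -0.0001098859718920027
zaxis [-0.0023  0.0001 -1.    ] q [-0.5505  0.5822  0.6186  2.0175 -0.5165  0.7023 -0.8493]
```

```bash
python3 -m jog '[0.0,0.0,0,0.003,0,0,0, 0,0,0,0.006,0,0,0, 0,0,0,0.008,0,0,0, 0,0,0,0.008,0,0,0, 0,0,0,0.008,0,0,0]'
python3 - <<'E'
from h import *
F=[]
for i in range(4):
    r.grab_frame("scene");f=r.get_obs()["contact_force"];F.append([f[:2]@XH,f[:2]@YH,f[2]])
print(np.mean(F,0),np.std(F,0));st()
E
```

```text
clock: 15.05
tcp_pos: [0.5505, -0.0183, 0.0238]
orientation: [-3.1, -0.508, 0.006]
contact_force: [-5.9, -2.5, 5.1]
grip_width: -0.0001
[-5.8125 -0.9866  4.2778] [0.5531 0.1937 0.4109]
t 15.25 tcp [ 0.5505 -0.0183  0.0238] jig [-18.5201  -0.9091] F jig -6.584613289586096 -0.9723982899183868 3.9742322520090982 w 3.897487597621153e-06
zaxis [-0.0039 -0.0005 -1.    ] q [-0.5501  0.5839  0.6194  2.015  -0.5158  0.705  -0.8504]
```

```bash
python3 -m jog '[0,0,0,0.006,-0.001,-0.003,0, 0,0,0,0.008,-0.002,-0.004,0, 0,0,0,0.008,-0.002,-0.005,0, 0,0,0,0.008,-0.002,-0.005,0]'
python3 - <<'E'
from h import *
F=[]
for i in range(3):
    s=r.grab_frame("scene")[:,:,::-1];f=r.get_obs()["contact_force"];F.append([f[:2]@XH,f[:2]@YH,f[2]])
print(np.mean(F,0),np.std(F,0));st()
h=cv2.cvtColor(s,cv2.COLOR_BGR2HSV)
m=((h[...,1]<58)&(h[...,2]>150)).astype(np.uint8)*255
c=blob(m,(262,214,293,241));e=cv2.fitEllipse(cv2.convexHull(c));print(e,w2jig(plane("scene",e[0],.084))*1000)
E
```

```text
clock: 15.65
tcp_pos: [0.5507, -0.0184, 0.0243]
orientation: [3.1, 0.507, -0.01]
contact_force: [-3.6, -3.7, -0.7]
grip_width: -0.0
[-5.3492 -2.1032 -0.7358] [0.2143 0.2954 0.3351]
t 15.80 tcp [ 0.5507 -0.0184  0.0243] jig [-18.4257  -1.0142] F jig -5.283327898358604 -1.6934056357325067 -1.1560681642564834 w -0.00010580689080759721
zaxis [-0.006  -0.0015 -1.    ] q [-0.5515  0.5848  0.6213  2.0128 -0.5138  0.7088 -0.8534]
((276.7114562988281, 227.14012145996094), (15.669278144836426, 19.25592041015625), 87.70475006103516) [19.4729 -0.642 ]
```

```bash
python3 -m jog '[0,0.001,0,0.006,0.001,-0.001,0, 0,0.001,0,0.01,0.002,-0.001,0, 0,0.001,0,0.011,0.003,-0.001,0, 0,0.001,0,0.011,0.003,-0.001,0, 0,0.001,0,0.011,0.003,-0.001,0]'
python3 - <<'E'
from h import *
F=[]
for i in range(3):
    s=r.grab_frame("scene")[:,:,::-1];f=r.get_obs()["contact_force"];F.append([f[:2]@XH,f[:2]@YH,f[2]])
print(np.mean(F,0),np.std(F,0));st()
h=cv2.cvtColor(s,cv2.COLOR_BGR2HSV)
m=((h[...,1]<58)&(h[...,2]>150)).astype(np.uint8)*255
c=blob(m,(262,214,293,241));e=cv2.fitEllipse(cv2.convexHull(c));print(e,w2jig(plane("scene",e[0],.084))*1000)
E
```

```text
clock: 16.3
tcp_pos: [0.5506, -0.0185, 0.024]
orientation: [-3.1, -0.506, 0.011]
contact_force: [-7.5, -2.7, 4.0]
grip_width: -0.0001
[-7.8563  0.8273  4.256 ] [0.6365 0.2158 0.3304]
t 16.45 tcp [ 0.5507 -0.0185  0.024 ] jig [-18.4863  -1.1531] F jig -7.6587367899242125 0.5224072494994946 4.431418861881705 w -0.0002021214640361489
zaxis [-0.0072 -0.0003 -1.    ] q [-0.5495  0.5857  0.6203  2.0118 -0.5149  0.7102 -0.852 ]
((276.7066650390625, 227.14956665039062), (15.70026683807373, 19.249191284179688), 87.41728210449219) [19.5083 -0.6413]
```

```bash
python3 -m jog '[0,0.001,0,0.007,0.001,-0.003,0, 0,0.001,0,0.011,0.002,-0.004,0, 0,0.001,0,0.013,0.0025,-0.004,0, 0,0.001,0,0.013,0.0025,-0.004,0, 0,0.001,0,0.013,0.0025,-0.004,0]'
python3 - <<'E'
from h import *
F=[]
for i in range(4):
    s=r.grab_frame("scene")[:,:,::-1];f=r.get_obs()["contact_force"];F.append([f[:2]@XH,f[:2]@YH,f[2]])
print(np.mean(F,0),np.std(F,0));st()
h=cv2.cvtColor(s,cv2.COLOR_BGR2HSV)
m=((h[...,1]<58)&(h[...,2]>150)).astype(np.uint8)*255
c=blob(m,(262,214,293,241));e=cv2.fitEllipse(cv2.convexHull(c));print(e,w2jig(plane("scene",e[0],.084))*1000)
E
```

```text
clock: 16.95
tcp_pos: [0.5506, -0.0185, 0.0241]
orientation: [-3.098, -0.505, 0.014]
contact_force: [-9.5, -3.0, 4.5]
grip_width: 0.0002
[-8.8749  0.2233  3.0671] [0.37   0.4083 0.5982]
t 17.15 tcp [ 0.5506 -0.0185  0.024 ] jig [-18.5663  -1.1066] F jig -9.509074768303792 -0.2322641360948714 2.3961161796412256 w 0.00013543181646599224
zaxis [-0.0091  0.0008 -1.    ] q [-0.5482  0.5863  0.6199  2.0103 -0.5151  0.7132 -0.8518]
((276.7165222167969, 227.17161560058594), (15.75156307220459, 19.226139068603516), 88.4999771118164) [19.5662 -0.584 ]
```

Pushing with about 9 N is answered straight back (sideways 0.2 N, which is noise level), so the core is seated. Backing off.

```bash
python3 -m jog '[0,0,0,-0.01,0,0,0, 0,0,0,-0.03,0,0,0, 0,0,0,-0.1,0,0,0, 0,0,0,-0.2,0,-0.2,0, 0,0,0,-0.2,0,-0.45,0, 0,0,0,-0.2,0,-0.6,0.3, 0,0,0,-0.2,0,-0.7,0.5, 0,0,0,-0.2,0,-0.7,0.5]'
python3 - <<'E'
from h import *
s=r.grab_frame("scene")[:,:,::-1];t=r.grab_frame("top")[:,:,::-1]
st()
h=cv2.cvtColor(s,cv2.COLOR_BGR2HSV)
m=((h[...,1]<58)&(h[...,2]>150)).astype(np.uint8)*255
c=blob(m,(262,214,293,241));e=cv2.fitEllipse(cv2.convexHull(c));print(e,w2jig(plane("scene",e[0],.084))*1000)
for n,im,box in(("top",t,(200,195,222,222)),("scene",s,(315,228,335,250))):
    h=cv2.cvtColor(im,cv2.COLOR_BGR2HSV)
    m=(((h[...,0]<10)|(h[...,0]>172))&(h[...,1]>110)).astype(np.uint8)*255
    c=blob(m,box);print(n,cv2.boundingRect(c),cv2.fitEllipse(c))
    if n=="top":print(w2jig(plane("top",cv2.fitEllipse(c)[0],.076))*1000)
A=cv2.resize(s[160:290,230:350],(400,433),interpolation=cv2.INTER_CUBIC);B=cv2.resize(t[135:265,185:305],(400,433),interpolation=cv2.INTER_CUBIC)
cv2.imwrite("pics/c14.png",np.hstack([A,B]))
E
```

```text
clock: 17.95
tcp_pos: [0.5169, -0.0309, 0.1675]
orientation: [-3.098, -0.506, 0.002]
contact_force: [0.1, 1.1, -0.5]
grip_width: 0.0423
t 18.05 tcp [ 0.5145 -0.0307  0.1645] jig [-56.6058  -1.0603] F jig -0.8821222215990461 0.2689181551054679 -0.38775935458121513 w 0.04273824886829179
zaxis [-0.0074  0.0018 -1.    ] q [-0.7201  0.3222  0.8127  1.9978 -0.289   0.9461 -1.0066]
((276.6727600097656, 226.92349243164062), (16.018634796142578, 19.133098602294922), 92.06321716308594) [18.835  -1.0514]
top (208, 207, 6, 7) ((210.3110809326172, 209.9065399169922), (4.65610408782959, 6.138269424438477), 145.3682403564453)
[-18.9071 132.1926]
scene (322, 233, 5, 12) ((324.04620361328125, 237.6282958984375), (3.716543436050415, 11.100244522094727), 5.749584674835205)
```

View pics/c14.png

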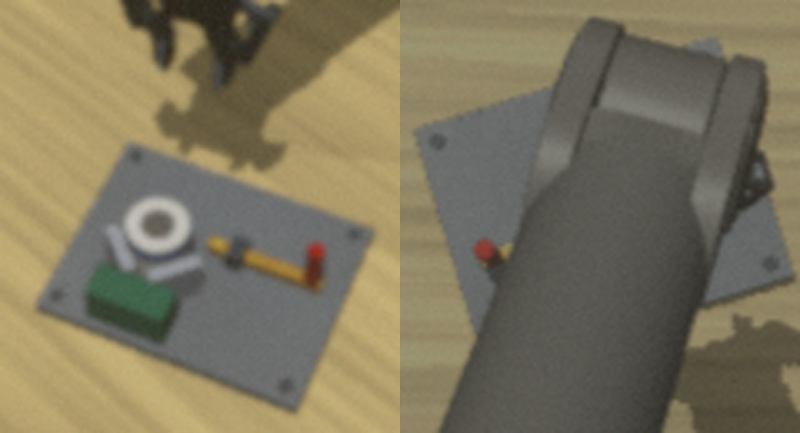

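Run:
```python
from h import *
print("knob",w2jig(plane("scene",(324.3,235.2),.076))*1000)
x,e=tri({"top":(210.8,209.6),"scene":(324.3,235.2)});print(x,e,w2jig(x)*1000)
for n,p,q in(("cup",(127,218),.08),): 
    X=plane("top",p,q);print(n,X,w2jig(X)*1000)
X=plane("scene",(389,270),.08);print(X,w2jig(X)*1000)
X=plane("top",(146,163),.016);print("disc",w2jig(X)*1000)
print(row([*jig2w(-.017,.176),.16]))
```

```text
knob [-15.7091 133.1726]
[0.5084 0.1076 0.0718] [np.float64(0.7135081939356623), np.float64(0.7135081939357679)] [-18.1226 131.8723]
cup [0.4826 0.3105 0.08  ] [ 22.571  332.3022]
[0.4801 0.3097 0.08  ] [ 19.9217 332.3422]
disc [158.1725 262.1005]
[-0.0013  0.002  -0.0007  0.1961 -0.8857  0.025 ]
```

```bash
python3 -m jog '[-0.001,0.002,0,0.05,-0.22,0,0, -0.001,0.002,0,0.1,-0.45,0,0, -0.001,0.002,0,0.15,-0.67,0,0, -0.001,0.002,0,0.19,-0.89,0,0, -0.001,0.002,0,0.19,-0.89,0,0, -0.001,0.002,0,0.19,-0.89,0,0]'
python3 - <<'E'
from h import *
st();print(row([*jig2w(-.017,.172),.045]))
E
```

```text
clock: 18.65
tcp_pos: [0.4929, 0.1511, 0.1637]
orientation: [3.099, 0.512, -0.003]
contact_force: [-0.2, -1.3, -0.3]
grip_width: 0.0001
t 18.65 tcp [0.4929 0.1511 0.1637] jig [-18.7684 178.0314] F jig -0.5825198684392686 -1.1249978563629073 -0.313016807226304 w 9.556889829585078e-05
zaxis [-0.0021 -0.0007 -1.    ] q [-1.0498  0.3102  0.7722  2.0011 -0.2679  0.9345 -1.3834]
[-0.      0.0007  0.0003  0.0101  0.0302  0.5934]
```

```bash
python3 -m jog '[0,0.001,0,0.01,0,0.2,0, 0,0.001,0,0.01,0,0.4,0, 0,0.001,0,0.01,0,0.54,0, 0,0.001,0,0.01,0,0.59,0, 0,0.001,0,0.01,0,0.59,0]'
python3 - <<'E'
from h import *
st();s=r.grab_frame("scene")[:,:,::-1]
cv2.imwrite("pics/s15.png",cv2.resize(s[150:290,240:390],None,fx=4,fy=4,interpolation=cv2.INTER_CUBIC))
E
```

```text
clock: 19.15
tcp_pos: [0.4939, 0.1496, 0.0446]
orientation: [3.099, 0.508, -0.003]
contact_force: [0.1, 0.4, 0.1]
grip_width: -0.0003
t 19.15 tcp [0.4939 0.1496 0.0446] jig [-18.3131 176.3155] F jig 0.22082225710909795 0.29503484181997996 0.10165330269830919 w -0.0002829753925195815
zaxis [-0.0014 -0.0018 -1.    ] q [-0.9156  0.4984  0.6378  2.0879 -0.4576  0.6964 -1.2229]
```

View pics/s15.png

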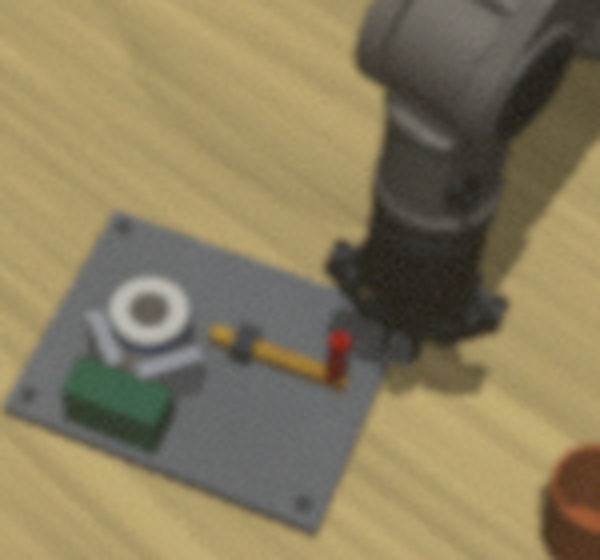

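```bash
python3 -m jog '[0,0.001,0,0.01,0.03,0.045,0, 0,0.001,0,0.01,0.08,0.045,0, 0,0.001,0,0.01,0.12,0.045,0, 0,0.001,0,0.01,0.16,0.045,0, 0,0.001,0,0.01,0.2,0.045,0, 0,0.001,0,0.01,0.2,0.045,0]'
python3 - <<'E'
from h import *
st();s=r.grab_frame("scene")[:,:,::-1]
cv2.imwrite("pics/s16.png",cv2.resize(s[150:290,240:390],None,fx=4,fy=4,interpolation=cv2.INTER_CUBIC))
E
```

```text
clock: 19.8
tcp_pos: [0.5103, 0.1119, 0.0373]
orientation: [3.1, 0.506, 0.007]
contact_force: [-0.4, 0.3, -0.1]
grip_width: -0.0001
t 19.80 tcp [0.5103 0.1119 0.0373] jig [-14.8759 135.2649] F jig -0.28481763230176116 0.3813133726530998 -0.13792945382400826 w -0.00011513550270878825
zaxis [ 0.0046  0.0005 -1.    ] q [-0.8217  0.5145  0.6222  2.082  -0.4724  0.6801 -1.1341]
```

View pics/s16.png

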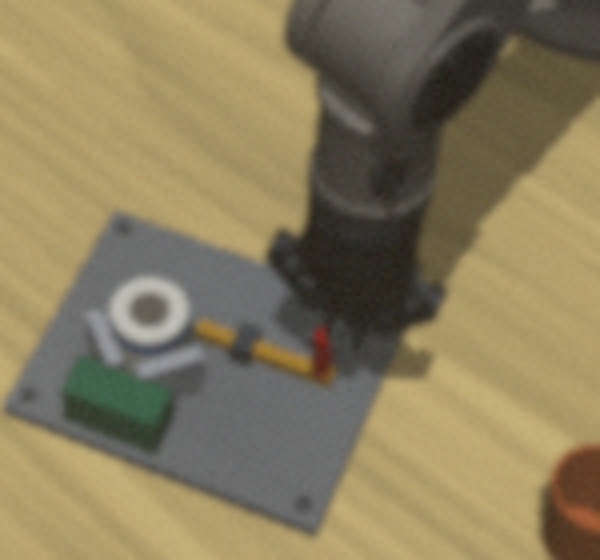

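```bash
python3 -m jog '[0,-0.001,0,-0.005,0.04,0,0, 0,-0.001,0,-0.01,0.08,0,0, 0,-0.001,0,-0.01,0.12,0,0, 0,-0.001,0,-0.01,0.14,0,0, 0,-0.001,0,-0.01,0.14,0,0]'
python3 - <<'E'
from h import *
st();s=r.grab_frame("scene")[:,:,::-1]
h=cv2.cvtColor(s,cv2.COLOR_BGR2HSV)
m=(((h[...,0]<10)|(h[...,0]>172))&(h[...,1]>110)).astype(np.uint8)*255
c=blob(m,(295,222,330,250));b=cv2.boundingRect(c);print(b,w2jig(plane("scene",(b[0]+b[2]/2-.2,b[1]+2.2),.076))*1000)
cv2.imwrite("pics/s17.png",cv2.resize(s[150:290,240:390],None,fx=4,fy=4,interpolation=cv2.INTER_CUBIC))
E
```

```text
clock: 20.35
tcp_pos: [0.5172, 0.0839, 0.0371]
orientation: [3.099, 0.504, 0.002]
contact_force: [-0.2, -0.0, 1.1]
grip_width: 0.0
t 20.35 tcp [0.5172 0.0839 0.0371] jig [-17.3426 106.56  ] F jig -0.20329019580294125 0.06562892281064593 1.1364945267304312 w 3.978137072799725e-06
zaxis [ 0.0013 -0.0013 -1.    ] q [-0.7649  0.5186  0.6212  2.0756 -0.4703  0.6861 -1.0826]
(309, 228, 5, 12) [-16.4376  92.8692]
```

View pics/s17.png

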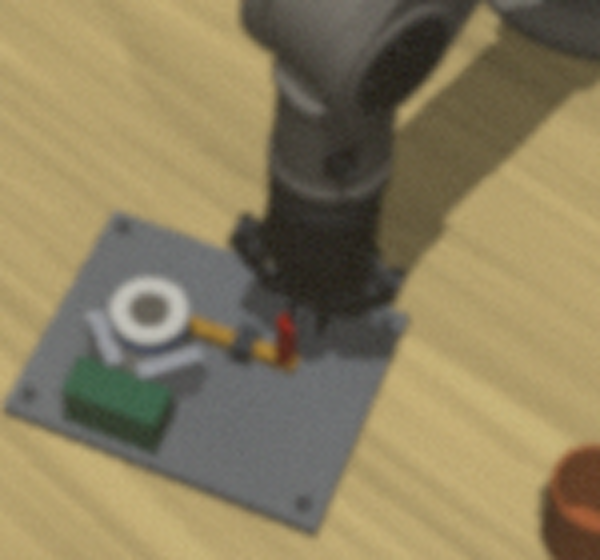

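```bash
python3 -m jog '[0,0,0,0,0.02,0,0, 0,0,0,0,0.035,0,0, 0,0,0,0,0.045,0,0, 0,0,0,0,0.045,0,0]'
python3 - <<'E'
from h import *
st()
E
python3 -m jog '[0,0,0,0,0.008,0,0, 0,0,0,0,0.01,0,0, 0,0,0,0,0.01,0,0]'
python3 - <<'E'
from h import *
st();s=r.grab_frame("scene")[:,:,::-1]
h=cv2.cvtColor(s,cv2.COLOR_BGR2HSV)
m=(((h[...,0]<10)|(h[...,0]>172))&(h[...,1]>110)).astype(np.uint8)*255
c=blob(m,(290,215,330,250));b=cv2.boundingRect(c);print(b,w2jig(plane("scene",(b[0]+b[2]/2-.2,b[1]+2.2),.076))*1000)
E
```

```text
clock: 20.8
tcp_pos: [0.5197, 0.0753, 0.037]
orientation: [3.099, 0.504, 0.001]
contact_force: [0.7, 1.1, -0.2]
grip_width: 0.0002
t 20.80 tcp [0.5197 0.0753 0.037 ] jig [-17.7454  97.6661] F jig 1.0242896833944635 0.801396490330885 -0.1752948868305086 w 0.00022474332809230808
zaxis [ 0.0007 -0.0015 -1.    ] q [-0.7467  0.5206  0.6204  2.0725 -0.4702  0.6879 -1.0658]
clock: 21.1
tcp_pos: [0.5203, 0.0734, 0.037]
orientation: [3.099, 0.504, 0.001]
contact_force: [-0.3, 1.9, -0.1]
grip_width: -0.0
t 21.10 tcp [0.5203 0.0734 0.037 ] jig [-17.7357  95.6622] F jig 0.37767224730417503 1.913084795921078 -0.14859211038427173 w -4.871963603028031e-05
zaxis [ 0.0007 -0.0015 -1.    ] q [-0.7426  0.521   0.6202  2.0716 -0.4702  0.6883 -1.0621]
(305, 227, 6, 12) [-15.5229  82.3477]
```

Near the stop; continuing in small steps until it pushes back.

```bash
python3 -m jog '[0,0,0,0,0.006,0,0, 0,0,0,0,0.01,0,0, 0,0,0,0,0.01,0,0]'
python3 - <<'E'
from h import *
st()
E
python3 -m jog '[0,0,0,0,0.006,0,0, 0,0,0,0,0.01,0,0, 0,0,0,0,0.01,0,0]'
python3 - <<'E'
from h import *
st();s=r.grab_frame("scene")[:,:,::-1]
h=cv2.cvtColor(s,cv2.COLOR_BGR2HSV)
m=(((h[...,0]<10)|(h[...,0]>172))&(h[...,1]>110)).astype(np.uint8)*255
c=blob(m,(290,215,330,250));b=cv2.boundingRect(c);print(b,w2jig(plane("scene",(b[0]+b[2]/2-.2,b[1]+2.2),.076))*1000)
E
```

```text
clock: 21.45
tcp_pos: [0.5208, 0.0719, 0.0369]
orientation: [3.1, 0.505, 0.0]
contact_force: [-0.3, 3.2, -0.6]
grip_width: 0.0004
t 21.45 tcp [0.5208 0.0719 0.0369] jig [-17.7476  94.0678] F jig 0.7485851181107881 3.1595975245693944 -0.6327835057001528 w 0.00040700380419848555
zaxis [ 0.0003 -0.001  -1.    ] q [-0.7386  0.5215  0.6196  2.0707 -0.4706  0.689  -1.0584]
clock: 21.75
tcp_pos: [0.5209, 0.0716, 0.0369]
orientation: [-3.099, -0.507, 0.001]
contact_force: [-2.7, 7.4, 0.3]
grip_width: -0.0001
t 21.75 tcp [0.5209 0.0716 0.0369] jig [-17.7357  93.7705] F jig -0.15646268760086163 7.828145477555748 0.3005830025457833 w -7.788004949174255e-05
zaxis [-0.0009  0.0008 -1.    ] q [-0.735   0.5217  0.6177  2.0697 -0.4719  0.6906 -1.0545]
(305, 227, 5, 12) [-14.933   81.0257]
```

The bolt is hard on its stop: 7.8 N, no further travel, knob at jig y of about 81–82. Retreating and checking.

```bash
python3 -m jog '[0,0,0,0,-0.03,0,0, 0,0,0,0,-0.15,0,0, 0,0,0,0,-0.3,-0.1,0, 0,0,0,0,-0.4,-0.35,0, 0,0,0,0,-0.6,-0.6,0, 0,0,0,0,-0.85,-0.7,0, 0,0,0,0,-0.95,-0.7,0, 0,0,0,0,-0.95,-0.7,0]'
python3 - <<'E'
from h import *
s=r.grab_frame("scene")[:,:,::-1];t=r.grab_frame("top")[:,:,::-1]
st()
h=cv2.cvtColor(s,cv2.COLOR_BGR2HSV)
m=((h[...,1]<58)&(h[...,2]>150)).astype(np.uint8)*255
c=blob(m,(262,214,293,241));e=cv2.fitEllipse(cv2.convexHull(c));print(e,w2jig(plane("scene",e[0],.084))*1000)
A=cv2.resize(s[160:290,230:350],(400,433),interpolation=cv2.INTER_CUBIC);B=cv2.resize(t[135:265,185:305],(400,433),interpolation=cv2.INTER_CUBIC)
cv2.imwrite("pics/c18.png",np.hstack([A,B]));cv2.imwrite("pics/t18.png",t);cv2.imwrite("pics/s18.png",s)
E
```

```text
clock: 22.6
tcp_pos: [0.4597, 0.2576, 0.1785]
orientation: [-3.095, -0.519, -0.003]
contact_force: [-0.5, 1.2, 0.4]
grip_width: 0.0
t 22.70 tcp [0.4604 0.2518 0.1771] jig [-17.3421 283.8398] F jig -0.18005193989038085 -0.5165306590722364 -0.034437271464711636 w 0.0002371978265986447
zaxis [-0.0003  0.0003 -1.    ] q [-1.249   0.3065  0.7726  1.9689 -0.2594  0.966  -1.5953]
((276.8404541015625, 226.9480743408203), (15.680965423583984, 18.965364456176758), 90.45632934570312) [18.7152 -0.5742]
```

View pics/c18.png

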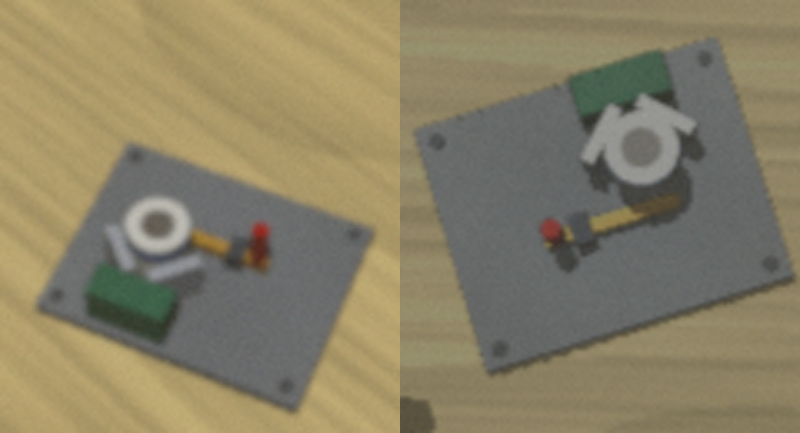

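View pics/s18.png

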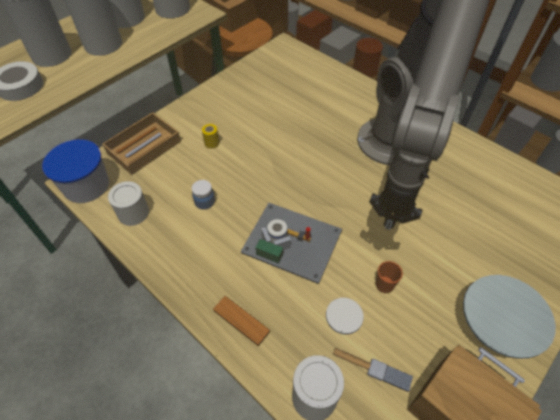

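Run:
```python
from h import *
t=cv2.imread("pics/t18.png");s=cv2.imread("pics/s18.png")
pts={}
for n,im,g in(("top",t,(257,179)),("scene",s,(277,227))):
    h=cv2.cvtColor(im,cv2.COLOR_BGR2HSV)
    v=cv2.resize(h[...,2],None,fx=4,fy=4,interpolation=cv2.INTER_LINEAR)
    m=(v<(122 if n=="top" else 140)).astype(np.uint8)*255
    nl,lab,stt,cen=cv2.connectedComponentsWithStats(m)
    l=lab[g[1]*4,g[0]*4];p=(cen[l]+.5)/4-.5;pts[n]=p
    print(n,stt[l],p,w2jig(plane(n,p,.084))*1000)
x,e=tri(pts);print(x,e,w2jig(x)*1000)
```

```text
top [1008  695   44   44 1498] [256.8535 178.8246] [19.5051 -0.1514]
scene [1090  894   38   32  943] [276.8639 226.915 ] [18.5833 -0.5593]
[ 0.5861 -0.0055  0.0852] [np.float64(0.04812819185385723), np.float64(0.04812819185358932)] [19.3033 -0.177 ]
```

Run:
```python
from bench import r
print(r.hand_in(), r.get_obs()["clock"])
```

```text
the job is handed in; nothing more can be done
the job is handed in; nothing more can be done
```

I stood the blue-banded core on the bed, pushed it into the V with shut fingers, slid the keeper across to its stop, withdrew clear and handed in at about 23 s. `hand_in()` gave no verdict.

- **Seating push:** with the keeper drawn back, the core was held under about 9 N. The V answered straight back, with about 0.2 N sideways, which is within the noise.
- **Core position:** the two views together put the core's centre at about (19.3, −0.2) mm in the jig frame, against the seat at (20, 0). The top of the core came out at 85 mm against the 84 mm expected. The scene camera alone reads it slightly lower, at about (18.6, −0.6) mm, which is still within tolerance.
- **Keeper:** it stopped dead at 7.8 N, with the knob at jig y of about 81–82 mm. That puts it fully across.
- **Bystanders:** the cup, jar, disc and yellow look-alike look unmoved in the last picture. I did not measure them again.

Two things did not agree cleanly:
- **Finger height:** the fingertips appear about 35 mm higher in the pictures than the reported tool position. The grasp and pushes still worked at the reported heights, and I did not find the cause.
- **Early pushes:** the first, lighter pushes showed 1–2 N sideways and 4–5 N vertically. This dropped after I backed off, re-centred and pushed again.

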